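# Change over the offer bay of the revolving counter display

## Robot

A 7-joint arm with a two-finger parallel gripper is mounted at the origin on the work surface. World frame = base frame: x ahead of the robot, y to its left, z up, the work surface at z = 0. Lengths are in m, angles in rad, forces in N, time in s.
With the tool pointing down it reaches from about 0.425 to 0.925 m from the base axis. Payload 6.8 kg.
Tool frame: the origin (TCP) lies midway between the tips of the shut fingers; the grasp point (between the pads) lies 19 mm behind it; z points along the fingers, y is the line along which they close (so a half turn about z gives the same grasp; the last joint's range is limited). The gripper opens to 85 mm and grips with 20 to 120 N. Pads are 22 mm wide; open, the fingers measure 114 mm over their backs; the gripper's body (76 mm by 85 mm) begins 54 mm behind the grasp point. The pads swing forward as they close: fully open they stand 13 mm farther back than shut.
Start: joints at [-1.265, 0.477, 0.022, 1.555, -0.011, 1.109, -0.083], TCP at [0.271, 0.618, 0.231] pointing down, gripper open.
Joint ranges: [-2.96, 2.96], [-0.34, 2.1], [-1.41, 1.46], [0.24, 2.44], [-1.37, 4.51], [0.17, 1.92], [-2.96, 2.96]. Speed limits (rad/s): [2.39, 2.39, 3.14, 3.14, 3.14, 3.14, 3.14].

## Interface

Orientations are given as a unit quaternion [w, x, y, z].
In Python, from station import get_obs, capture, camera_model, sign_off gives the robot as it stands.
- The arm moves only by the tool arm_command, never from a script. Its argument "increments" is a list that holds one entry, the list of rows, each a list of 7 numbers: the shift along the tool's x, y, z scaled (see below), then the turn, a rotation vector about the tool's x, y, z scaled (see below), then the opening, from -1 (shut) to 1 (fully open), so that 0 is half open. A call has 1 to 10 rows; each row shifts and turns the commanded pose from where the row before left it, along the tool's axes as they then stand; what a row does not reach is not made up. The controller multiplies each number of a shift by 30 cm and each number of a turn by 30 degrees. A row lasts 1/12 s, in which the tool goes at most 41.7 mm and 7.16 degrees, less where a joint would pass 70% of its speed; a pose out of reach is approached as far as the arm can. A call with a number of a shift or a turn outside -1 to 1 is refused whole. A call with a gripper value outside its range is refused whole. The fingers move at their own pace and stop on an object; "force" is the grip in N (left out, the last holds). Time passes only in rows, so rows that do not move let the fingers close. It gives the time, the measured TCP pose, the force, the opening and the grip force at its end, in the units of the state.
- get_obs(): the state, without advancing time (a new reading comes with each control period).
- capture(name): name is "side" or "top"; returns (picture, depth): 384x512x3 uint8, red, green, blue; 384x512 float32, m along the optical axis (not along the pixel's ray), 0 where there is no reading.
- camera_model(name): a dict with "fx", "fy", "cx", "cy" (pixels), "eye" and "attitude" of the camera in the world. Camera axes: x right, y down, z forward; pixel columns grow to the right and rows downward; lengths in m; the calibration is good to about 2 mm. A picture is of the moment at which its call begins. camera_model takes no time and is no camera call.
- sign_off(): hands the job in; it is judged then, once.
The state is a dict: "t": time; "q": joint angles; "joint_vel": joint speeds; "joint_torque": joint torques, N m; "tcp_pos": TCP position; "eef_rot": TCP orientation; "ft_force": force on the tool from outside, world axes, zero at the start; "moment": the same for the moment, N m; "opening": finger opening in m; "grasp_force": force on a finger pad.
Only numpy, scipy, OpenCV 4.12 (cv2) and the standard library are available. Lean on these libraries where they do the work, as an engineer would, in place of code of your own. Each camera call takes 0.05 s, during which the arm holds its last target. There are 200 camera calls.

## Task

First turn the revolving display round until the red-marked bay faces front, lined up with the white arrow on its base. Then change the bay over: stand the left-over green-capped bottles upright in the grey returns crate and stand all the red-capped new bottles upright in the red bay, leaving the blue-capped stock in its bays and the other things on the counter alone. Last of all put the red crown on the column in the middle and turn it by feel until its hidden lugs drop fully home, and leave the bay still facing front.

Things in the scene. Friction and masses are not known exactly. Their poses are not given: they have to be found in the camera images.
- axis (a point): Revolving counter display: white deck, 316 mm diameter, turning either way on a fixed dark base plate (374 mm, 12 mm thick). Point on its axis level with the deck top, 38 mm above the counter. Three upright panels part it into three bays; a 58 mm high fence runs round the rim, a hub (74 mm radius, 46 mm high) fills the middle. Turns against about 1 N at the rim and stays where it is left.
- pointer (a point): The front, on the fixed base: a point 155 mm from the axis, level with the deck top, on the line from the axis to the white arrow head painted on the margin of the base plate.
- bay_tag (a point): On the turning deck: middle of the marked (red) bay's rim, 155 mm from the axis, level with the deck top. Its fence (58 mm high, like that of the other bays) is topped red and bears a red ticket plate here; its floor has a red patch. In plan it meets the pointer point when the bay faces front. The panels stand 60 degrees to either side of this direction and opposite to it.
- bay_mid (a point): On the deck: middle of the marked bay's floor, 115 mm from the axis, level with the deck top. Three bottles fit about 114 mm from the axis, on the bay's centre line and 37 degrees to either side. Panels: white, 5 mm thick, 138 mm above the counter at the top, each ending in an upright grey post (14 mm diameter, centred 150 mm from the axis, top at 140 mm) that can be pushed sideways.
- bay_b (a point): On the deck: middle of the next bay's floor (115 mm from the axis), 120 degrees counter-clockwise from the marked bay seen from above. Blue-capped stock stands there and stays.
- bay_c (a point): On the deck: middle of the third bay's floor, 120 degrees clockwise from the marked bay seen from above. Blue-capped stock stands there and stays.
- column_top (a point): Centre of the head of the fixed column in the middle of the display, 190 mm above the counter. The head is a flange of about 42 mm radius, 14 mm thick, with a round bore (19 mm radius, 34 mm deep) and, in its edge, three notches 16 mm wide, 120 degrees apart. The column does not turn; where its notches lie differs from start to start.
- crown_knob (a point): Crown: red round cap, 116 mm diameter, 36 mm high, 0.30 kg, with a white bar knob on top (54 mm along x, 18 mm along y, 42 mm high). Point on its axis in the knob, 60 mm above the skirt's lower edge, 24 mm above the cap's top; z up. Inside the skirt: a tapered pin (17.5 mm radius, down to 3 mm above the skirt's edge) for the column's bore, and three lugs (8 mm wide, 10 mm high), unseen.
- crown: The crown again: origin at the centre of its skirt's lower edge. Set on the column it first rides on its lugs, the knob point about 40 mm above the column top. Turned either way by at most 120 degrees while free to sink, it drops 10 mm as the lugs find the notches (play about 6 degrees each way); the knob point is then 30 mm above the column top.
- new1_mid (a point): Newly delivered white bottle with yellow bands, squat, 62 mm diameter and 117 mm tall, 0.24 kg, with a red screw cap 38 mm wide and 32 mm high at the top (cap from 85 to 117 mm above the foot; take it by the cap). The point is on its axis half-way up, 58.5 mm above its foot; z up the bottle. Starts standing on the counter to the left; may be absent.
- new2_mid (a point): Newly delivered white bottle with yellow bands, squat, 62 mm diameter and 117 mm tall, 0.24 kg, with a red screw cap 38 mm wide and 32 mm high at the top (cap from 85 to 117 mm above the foot; take it by the cap). The point is on its axis half-way up, 58.5 mm above its foot; z up the bottle. Starts standing on the counter to the left; may be absent.
- new3_mid (a point): Newly delivered white bottle with yellow bands, squat, 62 mm diameter and 117 mm tall, 0.24 kg, with a red screw cap 38 mm wide and 32 mm high at the top (cap from 85 to 117 mm above the foot; take it by the cap). The point is on its axis half-way up, 58.5 mm above its foot; z up the bottle. Starts standing on the counter to the left; may be absent.
- old1_mid (a point): Left-over white bottle with green bands, squat, 62 mm diameter and 117 mm tall, 0.24 kg, with a green screw cap 38 mm wide and 32 mm high at the top (cap from 85 to 117 mm above the foot; take it by the cap). The point is on its axis half-way up, 58.5 mm above its foot; z up the bottle. Starts in the marked bay; may be absent.
- old2_mid (a point): Left-over white bottle with green bands, squat, 62 mm diameter and 117 mm tall, 0.24 kg, with a green screw cap 38 mm wide and 32 mm high at the top (cap from 85 to 117 mm above the foot; take it by the cap). The point is on its axis half-way up, 58.5 mm above its foot; z up the bottle. Starts in the marked bay; may be absent.
- old3_mid (a point): Left-over white bottle with green bands, squat, 62 mm diameter and 117 mm tall, 0.24 kg, with a green screw cap 38 mm wide and 32 mm high at the top (cap from 85 to 117 mm above the foot; take it by the cap). The point is on its axis half-way up, 58.5 mm above its foot; z up the bottle. Starts in the marked bay; may be absent.
- stock1_mid (a point): Stock bottle with blue bands, squat, 62 mm diameter and 117 mm tall, 0.24 kg, with a blue screw cap 38 mm wide and 32 mm high at the top (cap from 85 to 117 mm above the foot; take it by the cap). The point is on its axis half-way up, 58.5 mm above its foot; z up the bottle. Stands in another bay of the display and stays there.
- stock2_mid (a point): Stock bottle with blue bands, squat, 62 mm diameter and 117 mm tall, 0.24 kg, with a blue screw cap 38 mm wide and 32 mm high at the top (cap from 85 to 117 mm above the foot; take it by the cap). The point is on its axis half-way up, 58.5 mm above its foot; z up the bottle. Stands in another bay of the display and stays there.
- stock3_mid (a point): Stock bottle with blue bands, squat, 62 mm diameter and 117 mm tall, 0.24 kg, with a blue screw cap 38 mm wide and 32 mm high at the top (cap from 85 to 117 mm above the foot; take it by the cap). The point is on its axis half-way up, 58.5 mm above its foot; z up the bottle. Stands in another bay of the display and stays there.
- crate: Returns crate: grey open plastic box fixed on the counter to the right, 130 mm along its x, 240 mm along its y, 60 mm high, walls and floor 5 mm. Origin at the centre of its underside. Three bottles stand well in it: in the middle and 70 mm to either side along y.
- tape: Roll of amber packing tape lying flat, 90 mm diameter, 48 mm high; origin at the centre of its underside. Not part of the job; leave it where it is.
- tub: White tub with green lid, 86 mm diameter, 82 mm high; origin at the centre of its underside. Not part of the job; leave it where it is.
- stapler: Blue stapler, 130 mm long, 47 mm high; origin at the centre of its underside. Not part of the job; leave it where it is.
- pencup: Black pen cup, 76 mm diameter, 95 mm high, pens up to 140 mm; origin at the centre of its underside. Not part of the job; leave it where it is.
Things that resemble listed ones, but are neither listed nor needed, are in the scene too. Leave any pink or purple look-alike of the part that bears old2_mid alone.

How it is judged:
By the outcome, as a careful person would: the job done as asked, in the order asked, and still so for the second after the job is handed in, with the robot touching nothing.
Of new1, new2, new3 only 2 to 3 are there at a start; the rules pass over those that are not, and their reading is None.
Of old1, old2, old3 only 2 to 3 are there at a start; the rules pass over those that are not, and their reading is None.
At some moment in a run one of new1, new2, new3, crown may be knocked a few centimetres aside while the robot is not near it.
It also fails if it takes over 210 s, if anything falls off the work surface, if the arm or the gripper's body presses on something with over 40 N, if the wrist force passes 120 N, or if a joint passes its speed limit or range.

## Working session

There is one attempt and no reset: what is moved stays moved. The work goes in short steps, Python scripts to look and compute and a tool call to move; the robot and the scene stay as the last step left them, time stands still between calls to the robot, and variables do not carry over. Pictures are saved under pics/ and viewed, at most 14 in all, crops included, and the job is handed in when it is done.

Besides the shell and the picture viewer there is one more tool, called after "Emit:" in YAML: its name, and indented under it one key for each argument. arm_command: Moves the arm, as the interface text tells. Shifts and turns lie within -1 to 1; 1 stands for 30 cm of shift or 30 degrees of turn. Its arguments: {"type":"object","properties":{"increments":{"type":"array"},"force":{"type":"number"}},"required":["increments"]}

```bash
mkdir -p pics; cat > h.py <<'E'
import numpy as np, cv2
from station import get_obs, capture, camera_model
from scipy.spatial.transform import Rotation as R
def rot(q): return R.from_quat([q[1],q[2],q[3],q[0]]).as_matrix()
def cloud(n):
    im,d=capture(n); m=camera_model(n)
    v,u=np.mgrid[0:384,0:512]
    P=np.stack([(u-m['cx'])/m['fx']*d,(v-m['cy'])/m['fy']*d,d],-1)
    a=np.array(m['attitude']); A=a if a.shape==(3,3) else rot(a)
    W=P@A.T+np.array(m['eye']); W[d==0]=np.nan
    return im,W
def save(im,n): cv2.imwrite(f'pics/{n}.png',cv2.cvtColor(im,cv2.COLOR_RGB2BGR))
E
python3 - <<'E'
from h import *
print(get_obs()); print(camera_model('top'),camera_model('side'))
for n in('top','side'):
    im,W=cloud(n); save(im,n+'0'); np.savez(f'{n}0',im=im,W=W)
E
```

```text
{'t': 0.0, 'q': array([-1.26508806,  0.47778749,  0.02237242,  1.55648473, -0.01151232,
        1.10932403, -0.08306084]), 'joint_vel': array([ 5.13030203e-04,  2.16825122e-06,  1.52661635e-04,  8.48330819e-04,
       -9.06270773e-04, -1.26867232e-03, -1.05681214e-03]), 'joint_torque': array([-1.05643112e-04, -5.96445143e+01,  1.60784427e+00, -2.81204867e+01,
        1.24802714e-02,  9.29331552e-03,  1.13527483e-05]), 'tcp_pos': array([0.27119986, 0.6174486 , 0.23032077]), 'eef_rot': array([-1.21710085e-04,  2.05418296e-01,  9.78673819e-01, -9.29572670e-04]), 'ft_force': array([ 0.30019483, -0.3507086 ,  0.92095462]), 'moment': array([0.04041509, 0.03004561, 0.01904902]), 'grasp_force': 0.0, 'opening': 0.08538118891979023}
{'fx': 351.1330723644527, 'fy': 351.1330723644527, 'cx': 252.91892592827148, 'cy': 196.37939859461076, 'eye': array([0.38512974, 0.00619782, 1.23772932]), 'attitude': array([-0.03826708,  0.71488458, -0.69722336,  0.03681387])} {'fx': 391.8698786154112, 'fy': 391.8698786154112, 'cx': 256.5267826104139, 'cy': 192.96806636845636, 'eye': array([ 0.45563025, -0.76097738,  1.03066245]), 'attitude': array([-0.34216862,  0.93912783, -0.0247356 ,  0.01864656])}
```

View pics/top0.png

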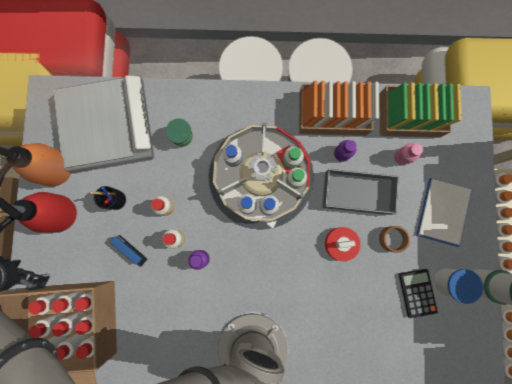

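View pics/side0.png

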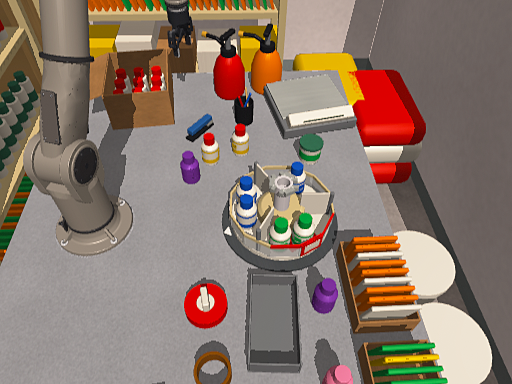

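Top view: display at about (262,173) with the red fence at the upper right; green caps are at (294,155) and (298,177), and red caps at (160,205) and (170,240). The crown is at (343,244) and the crate at (361,193). In the side view the arrow is near (228,232). There are two new and two old bottles.

```bash
cat >> h.py <<'E'
def blobs(im,W,zr,hues,smin=110,amin=12,vmin=40):
    hsv=cv2.cvtColor(im,cv2.COLOR_RGB2HSV); H,S,V=[hsv[...,i].astype(int) for i in range(3)]
    m=np.zeros(H.shape,bool)
    for a,b in hues: m|=(H>=a)&(H<=b)
    m&=(S>smin)&(V>vmin)&(W[...,2]>zr[0])&(W[...,2]<zr[1])
    n,l,st,c=cv2.connectedComponentsWithStats(m.astype(np.uint8))
    out=[]
    for i in range(1,n):
        if st[i,4]>=amin:
            p=W[l==i]; out.append((c[i].round(),st[i,4],np.nanmedian(p,0).round(4),((np.nanmin(p,0)+np.nanmax(p,0))/2).round(4)))
    return out
HU=dict(red=[(0,7),(173,180)],green=[(45,85)],blue=[(100,125)])
def caps(im,W):
    for c,h in HU.items():
        for b in blobs(im,W,(0.02,0.26),h): print(c,*b)
def circ(P):
    A=np.c_[2*P,np.ones(len(P))]; s=np.linalg.lstsq(A,(P**2).sum(1),rcond=None)[0]
    return s[:2],np.sqrt(s[2]+s[:2]@s[:2])
E
python3 - <<'E'
from h import *
for n in('top','side'):
    f=np.load(n+'0.npz'); im,W=f['im'],f['W']; print(n); caps(im,W)
    z=W[...,2]; x=W[...,0];y=W[...,1]
    near=(np.hypot(x-.55,y+.03)<.3)
    m=(z>.18)&(z<.20)&near&(im.min(-1)>100); print('col',np.nanmedian(W[m],0),m.sum(),(np.nanmin(W[m],0)+np.nanmax(W[m],0))/2)
    g=im.astype(int); 
    m=(z>.004)&(z<.018)&near; 
    m=m&(im.max(-1)<110); print('plate',m.sum(),(np.nanmin(W[m],0)+np.nanmax(W[m],0))/2, np.nanmax(W[m],0)-np.nanmin(W[m],0))
    m=(z>.004)&(z<.022)&near&(im.min(-1)>170); print('arrow',m.sum(),np.nanmedian(W[m],0))
    c=cv2.connectedComponentsWithStats(m.astype(np.uint8))
    for i in range(1,c[0]):
        if c[2][i,4]>4: print(c[3][i],c[2][i,4],np.nanmean(W[c[1]==i],0))
    if n=='top': cr=im[115:235,200:420]; s=3
    else: cr=im[150:280,200:360]; s=4
    save(cv2.resize(cr,None,fx=s,fy=s,interpolation=cv2.INTER_CUBIC),n+'crop')
E
```

```text
top
red [298. 151.] 168 [ 0.6703 -0.1487  0.0956] [ 0.6441 -0.1169  0.0943]
red [283. 158.] 105 [ 0.6567 -0.0876  0.0387] [ 0.6411 -0.0927  0.0712]
red [ 50. 213.] 1593 [0.4347 0.6478 0.1328] [0.4397 0.6703 0.1157]
red [106. 201.] 19 [0.4784 0.4801 0.1222] [0.4814 0.5008 0.0793]
red [157. 204.] 119 [0.4724 0.316  0.1166] [0.4728 0.3177 0.1094]
red [342. 244.] 705 [ 0.3597 -0.2925  0.0354] [ 0.3603 -0.2978  0.0324]
red [169. 239.] 114 [0.3623 0.2732 0.1169] [0.3622 0.2746 0.107 ]
red [ 82. 303.] 176 [0.16   0.523  0.1391] [0.1597 0.5282 0.1284]
red [ 59. 305.] 178 [0.1543 0.5914 0.1394] [0.152  0.6098 0.1083]
red [ 36. 307.] 188 [0.1472 0.6611 0.1393] [0.1448 0.6682 0.1265]
red [ 82. 327.] 181 [0.0915 0.5172 0.1388] [0.09   0.5347 0.105 ]
red [ 60. 329.] 184 [0.085  0.5849 0.1392] [0.0827 0.5901 0.128 ]
red [ 37. 330.] 185 [0.0778 0.6536 0.1388] [0.0764 0.6593 0.1291]
red [ 83. 351.] 187 [0.0221 0.5104 0.1385] [0.0046 0.5206 0.092 ]
red [ 62. 352.] 141 [0.0181 0.5742 0.1381] [-0.0026  0.5928  0.0986]
green [397. 105.] 627 [ 0.8226 -0.4628  0.1078] [ 0.8256 -0.4704  0.1   ]
green [420.
[... 2965 characters left out ...]
0.0363]
blue [297. 168.] 146 [0.6463 0.0718 0.1522] [0.6451 0.0547 0.1563]
blue [246. 183.] 155 [0.4858 0.0184 0.1526] [0.485  0.0264 0.1413]
blue [300. 189.] 39 [0.6633 0.0556 0.0639] [0.6618 0.0603 0.0693]
blue [246. 201.] 191 [ 0.4838 -0.0508  0.1519] [ 0.4866 -0.0181  0.1091]
blue [250. 216.] 16 [ 0.4956 -0.0703  0.0991] [ 0.4947 -0.0642  0.0994]
blue [248. 225.] 48 [ 0.4882 -0.0703  0.0573] [ 0.4875 -0.0634  0.0576]
col [ 0.59357331 -0.01839858  0.18938924] 435 [ 0.59253446 -0.01620672  0.18752408]
plate 1887 [ 0.57738327 -0.07955742  0.0109778 ] [0.50655788 0.48922009 0.01391404]
arrow 35 [ 0.42615342 -0.0614139   0.01260125]
[227.375  231.0625] 32 [ 0.42420649 -0.05842563  0.01212465]
```

View pics/topcrop.png

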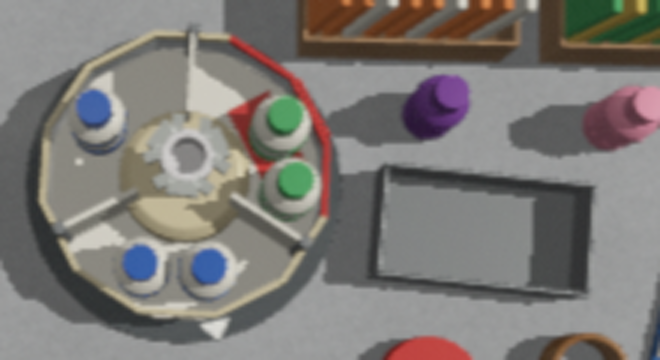

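View pics/sidecrop.png

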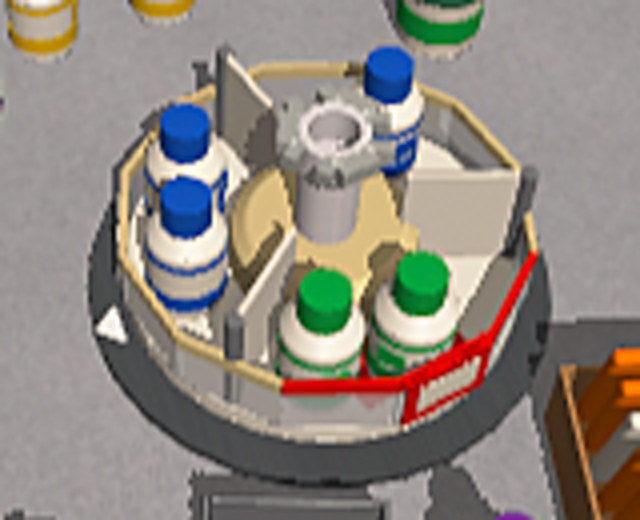

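The top crop shows posts at about (190,30), (303,243) and (60,230) in the crop, with the arrow at (215,328). The side crop confirms two green bottles in the red bay and the arrow at (110,325).

```bash
cat >> h.py <<'E'
AX=np.array([.590,-.0145])
def posts(im,W,ax):
    z=W[...,2]; d=W[...,:2]-ax; r=np.hypot(d[...,0],d[...,1]); m=(z>.1)&(z<.147)&(r>.141)&(r<.165)
    n,l,st,c=cv2.connectedComponentsWithStats(m.astype(np.uint8))
    for i in range(1,n):
        if st[i,4]>3:
            p=W[l==i]; mm=p[p[:,2]>.13]
            if len(mm): q=mm.mean(0); e=q[:2]-ax; print('post',c[i].round(),len(mm),q.round(4),'r',np.hypot(*e).round(4),'ang',np.degrees(np.arctan2(e[1],e[0])).round(1))
E
python3 - <<'E'
from h import *
for n in('top','side'):
    f=np.load(n+'0.npz'); im,W=f['im'],f['W']; print(n); z=W[...,2]
    d=W[...,:2]-AX; r=np.hypot(d[...,0],d[...,1])
    m=(z>.092)&(z<.1)&(r>.14)&(r<.175); print('fence',circ(W[m][:,:2]),m.sum())
    m=(z>.183)&(z<.195)&(r<.06)&(r>.03); print('flange',W[m].mean(0),m.sum(),circ(W[m&(r>.035)][:,:2]))
    posts(im,W,AX)
    m=(z>.05)&(z<.066)&(abs(W[...,0]-.53)<.12)&(abs(W[...,1]+.31)<.16)&(r>.2); p=W[m][:,:2].astype(np.float32); print('crate',m.sum(),cv2.minAreaRect(p))
    m=(z>.068)&(z<.082)&(np.hypot(W[...,0]-.36,W[...,1]+.295)<.06); p=W[m][:,:2].astype(np.float32); print('knob',m.sum(),cv2.minAreaRect(p), W[m].mean(0))
    m=(z>.028)&(z<.042)&(np.hypot(W[...,0]-.36,W[...,1]+.295)<.08); print('capcirc',cv2.minEnclosingCircle(W[m][:,:2].astype(np.float32)))
    # flange notches
    m=(z>.17)&(z<.195)&(r<.05); 
    a=np.degrees(np.arctan2(d[...,1],d[...,0])); top=(z>.185)&(z<.195)&(r>.036)&(r<.041)
    print('flangecov',np.histogram(a[top],bins=24,range=(-180,180))[0])
E
```

```text
top
fence (array([ 0.58870302, -0.01430045]), np.float64(0.15628348978774942)) 548
flange [ 0.58725703 -0.01357967  0.18960002] 244 (array([ 0.58920076, -0.01443174]), np.float64(0.039304697769395526))
post [264. 125.] 17 [ 0.7376 -0.0185  0.139 ] r 0.1477 ang -1.6
post [220. 191.] 19 [0.5182 0.1165 0.1387] r 0.1494 ang 118.7
post [300. 196.] 18 [ 0.5096 -0.1407  0.1384] r 0.1496 ang -122.5
crate 338 ((0.5363913178443909, -0.36293143033981323), (0.2754773795604706, 0.1782723367214203), 71.87378692626953)
knob 89 ((0.3592306077480316, -0.29834410548210144), (0.017800895497202873, 0.052692390978336334), 8.643182754516602) [ 0.35923851 -0.29813502  0.07690209]
capcirc ((0.35913005471229553, -0.298648476600647), 0.05817907303571701)
flangecov [6 4 4 0 4 3 5 5 6 2 5 0 4 4 7 4 5 4 4 0 4 5 5 6]
side
fence (array([ 0.59186803, -0.01628084]), np.float64(0.15565901896939607)) 663
flange [ 0.59312701 -0.02171303  0.18902288] 260 (array([ 0.59086491, -0.01610818]), np.float64(0.03987689107846223))
post [255. 166.] 13 [0.5204 0.1158 0.1382] r 0.1477 ang 118.1
post [330. 197.] 24 [ 0.7403 -0.0223  0.1377] r 0.1505 ang -3.0
post [258. 233.] 26 [ 0.513  -0.1457  0.1374] r 0.1521 ang -120.4
crate 518 ((0.5141379237174988, -0.35400164127349854), (0.2368883490562439, 0.18636296689510345), 85.47528076171875)
knob 140 ((0.36271461844444275, -0.3018623888492584), (0.017933949828147888, 0.05580274760723114), 9.591038703918457) [ 0.36305056 -0.30371961  0.07634185]
capcirc ((0.3628312945365906, -0.30110952258110046), 0.05882301554083824)
flangecov [6 3 4 0 3 2 6 7 4 5 3 0 5 6 2 4 3 3 3 0 3 4 4 2]
```

```bash
cat >> h.py <<'E'
AX=np.array([.590,-.0152])
def yawR(ya):
    c,s=np.cos(np.radians(ya)),np.sin(np.radians(ya)); y=np.array([c,s,0]); z=np.array([0,0,-1.]); return np.c_[np.cross(y,z),y,z]
def plan(x,y,z,ya,start=None,vmax=.034,wmax=6.,half=True,n=None):
    if start is None:
        o=get_obs(); p0=np.array(o['tcp_pos']); R0=rot(o['eef_rot'])
    else: p0,R0=np.array(start[:3]),yawR(start[3])
    c=[ya] if not half else [ya,ya+180]
    best=min(c,key=lambda a:np.linalg.norm(R.from_matrix(R0.T@yawR(a)).as_rotvec()))
    w=R.from_matrix(R0.T@yawR(best)).as_rotvec(); D=np.array([x,y,z])-p0
    N=n or int(max(np.ceil(np.linalg.norm(D)*1.05/vmax),np.ceil(np.degrees(np.linalg.norm(w))/wmax),1))
    M=sum((R0@R.from_rotvec(w*k/N).as_matrix() for k in range(N)))
    s=np.linalg.solve(M,D)
    print(f'N={N} row',(s/.3).round(3).tolist(),(np.degrees(w)/N/30).round(3).tolist(),'from',p0.round(4),np.degrees(np.arctan2(R0[1,1],R0[0,1])).round(1),'->',(x,y,z,best))
    return (x,y,z,best)
E
python3 - <<'E'
from h import *
a=plan(.50,.25,.30,77,half=False)
b=plan(.740,-.0197,.20,88.3,a,half=False)
c=plan(.740,-.0197,.110,88.3,b)
t=-1.7-104.2; r=np.radians(t)
plan(AX[0]+.15*np.cos(r),AX[1]+.15*np.sin(r),.110,88.3-104.2,c,half=False,n=20)
m=camera_model('top'); A=rot(m['attitude'])
for u,v in((327,171),(397,178),(394,214),(323,207)):
    q=A@np.array([(u-m['cx'])/m['fx'],(v-m['cy'])/m['fy'],1]); e=np.array(m['eye']); print(e+q*(.06-e[2])/q[2])
E
```

```text
N=14 row [-0.08, -0.065, -0.017] [-0.0, -0.0, -0.026] from [0.2712 0.6175 0.2304] 66.3 -> (0.5, 0.25, 0.3, 77)
N=12 row [-0.076, -0.065, 0.028] [0.0, 0.0, -0.031] from [0.5  0.25 0.3 ] 77.0 -> (0.74, -0.0197, 0.2, 88.3)
N=3 row [-0.0, 0.0, 0.1] [0.0, 0.0, 0.0] from [ 0.74   -0.0197  0.2   ] 88.3 -> (0.74, -0.0197, 0.11, 88.3)
N=20 row [0.002, -0.045, -0.0] [0.0, 0.0, 0.174] from [ 0.74   -0.0197  0.11  ] 88.3 -> (np.float64(0.5489061171961351), np.float64(-0.15946119643238169), 0.11, -15.900000000000006)
[ 0.60368155 -0.23933504  0.06      ]
[ 0.58553235 -0.47666045  0.06      ]
[ 0.46307084 -0.46435231  0.06      ]
[ 0.48066111 -0.22622358  0.06      ]
```

Emit:
arm_command:
  increments:
    - [[-0.08, -0.065, -0.017, 0, 0, -0.026, 0], [-0.08, -0.065, -0.017, 0, 0, -0.026, 0], [-0.08, -0.065, -0.017, 0, 0, -0.026, 0], [-0.08, -0.065, -0.017, 0, 0, -0.026, 0], [-0.08, -0.065, -0.017, 0, 0, -0.026, 0], [-0.08, -0.065, -0.017, 0, 0, -0.026, 0], [-0.08, -0.065, -0.017, 0, 0, -0.026, 0]]
  force: 20

```text
t: 0.68
tcp_pos: [0.3784, 0.4281, 0.2669]
eef_rot: [-0.0, 0.158, 0.987, -0.0]
ft_force: [0.1, -0.2, -0.7]
opening: 0.0425
grasp_force: 0.0
```

Emit:
arm_command:
  increments:
    - [[-0.08, -0.065, -0.017, 0, 0, -0.026, 0], [-0.08, -0.065, -0.017, 0, 0, -0.026, 0], [-0.08, -0.065, -0.017, 0, 0, -0.026, 0], [-0.08, -0.065, -0.017, 0, 0, -0.026, 0], [-0.08, -0.065, -0.017, 0, 0, -0.026, 0], [-0.08, -0.065, -0.017, 0, 0, -0.026, 0], [-0.08, -0.065, -0.017, 0, 0, -0.026, 0], [0, 0, 0, 0, 0, 0, 0]]

```text
t: 1.35
tcp_pos: [0.5064, 0.2457, 0.3037]
eef_rot: [0.002, 0.116, 0.993, -0.001]
ft_force: [0.1, -0.9, 0.8]
opening: 0.0426
grasp_force: 0.0
```

Emit:
arm_command:
  increments:
    - [[-0.076, -0.065, 0.028, 0, 0, -0.031, 0], [-0.076, -0.065, 0.028, 0, 0, -0.031, 0], [-0.076, -0.065, 0.028, 0, 0, -0.031, 0], [-0.076, -0.065, 0.028, 0, 0, -0.031, 0], [-0.076, -0.065, 0.028, 0, 0, -0.031, 0], [-0.076, -0.065, 0.028, 0, 0, -0.031, 0]]

```text
t: 1.85
tcp_pos: [0.6158, 0.1116, 0.2515]
eef_rot: [-0.0, 0.062, 0.998, -0.0]
ft_force: [0.7, 0.2, -0.2]
opening: 0.0426
grasp_force: 0.0
```

Emit:
arm_command:
  increments:
    - [[-0.076, -0.065, 0.028, 0, 0, -0.031, 0], [-0.076, -0.065, 0.028, 0, 0, -0.031, 0], [-0.076, -0.065, 0.028, 0, 0, -0.031, 0], [-0.076, -0.065, 0.028, 0, 0, -0.031, 0], [-0.076, -0.065, 0.028, 0, 0, -0.031, 0], [-0.076, -0.065, 0.028, 0, 0, -0.031, 0], [0, 0, 0, 0, 0, 0, 0], [0, 0, 0, 0, 0, 0, 0], [0, 0, 0, 0, 0, 0, 0]]

```text
t: 2.6
tcp_pos: [0.7413, -0.0147, 0.2012]
eef_rot: [-0.001, 0.014, 1.0, 0.0]
ft_force: [-0.6, 1.0, -0.5]
opening: 0.0426
grasp_force: 0.0
```

```bash
python3 -c "
from h import *
print(get_obs()['q'].round(2))
c=plan(.740,-.0197,.110,88.3)"
```

```text
[-0.21  0.62  0.23  1.41 -0.15  1.13  1.59]
N=3 row [0.001, -0.006, 0.101] [0.0, -0.001, 0.001] from [ 0.7413 -0.0147  0.2012] 88.4 -> (0.74, -0.0197, 0.11, 88.3)
```

Emit:
arm_command:
  increments:
    - [[0.001, -0.006, 0.101, 0, 0, 0, 0], [0.001, -0.006, 0.101, 0, 0, 0, 0], [0.001, -0.006, 0.101, 0, 0, 0, 0], [0, 0, 0, 0, 0, 0, 0], [0, 0, 0, 0, 0, 0, -0.55], [0, 0, 0, 0, 0, 0, -0.55], [0, 0, 0, 0, 0, 0, -0.55], [0, 0, 0, 0, 0, 0, -0.55], [0, 0, 0, 0, 0, 0, -0.55]]

```text
t: 3.35
tcp_pos: [0.7416, -0.0207, 0.1129]
eef_rot: [0.001, 0.014, 1.0, 0.0]
ft_force: [0.4, -0.4, -0.4]
opening: 0.0195
grasp_force: 0.0
```

```bash
python3 -c "
from h import *
t=-1.7-104.2; r=np.radians(t)
plan(AX[0]+.15*np.cos(r),AX[1]+.15*np.sin(r),.110,88.3-104.2,half=False,n=20)
im,W=cloud('top');save(cv2.resize(im[80:260,150:400],(750,540)),'t1')
im,W=cloud('side');posts(im,W,[.5914,-.0162])"
```

```text
N=20 row [0.002, -0.046, 0.0] [0.0, 0.0, 0.174] from [ 0.7416 -0.0207  0.1129] 88.4 -> (np.float64(0.5489061171961351), np.float64(-0.15946119643238169), 0.11, -15.900000000000006)
post [255. 165.] 17 [0.5205 0.1136 0.1382] r 0.1479 ang 118.6
post [331. 198.] 26 [ 0.737  -0.0306  0.1354] r 0.1464 ang -5.7
post [258. 233.] 27 [ 0.5125 -0.146   0.1374] r 0.1519 ang -121.3
```

View pics/t1.png

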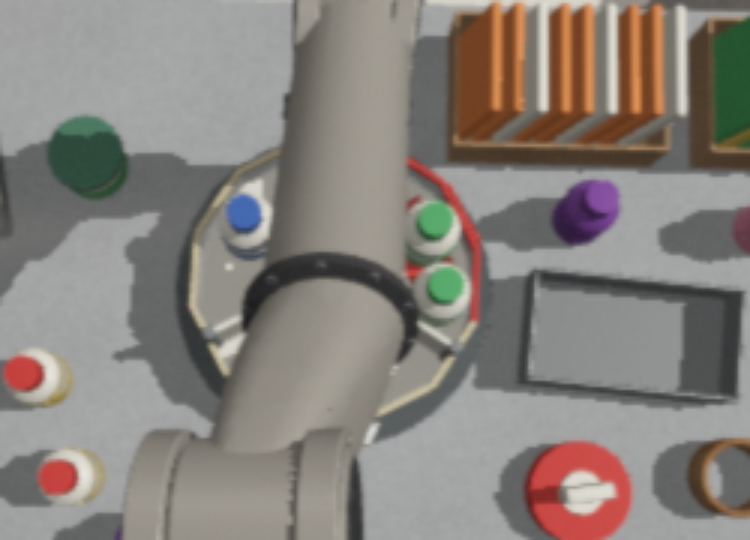

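The arm hides the deck centre. The green caps are unmoved at (435,220) and (445,285), so the post is straddled and I can turn.

Emit:
arm_command:
  increments:
    - [[0.002, -0.046, 0, 0, 0, 0.174, -0.6], [0.002, -0.046, 0, 0, 0, 0.174, -0.6], [0.002, -0.046, 0, 0, 0, 0.174, -0.6], [0.002, -0.046, 0, 0, 0, 0.174, -0.6], [0.002, -0.046, 0, 0, 0, 0.174, -0.6]]

```text
t: 3.87
tcp_pos: [0.7237, -0.087, 0.1114]
eef_rot: [0.0, 0.242, 0.97, 0.001]
ft_force: [-0.2, 1.4, 0.6]
opening: 0.017
grasp_force: 0.7
```

Emit:
arm_command:
  increments:
    - [[0.002, -0.046, 0, 0, 0, 0.174, -0.6], [0.002, -0.046, 0, 0, 0, 0.174, -0.6], [0.002, -0.046, 0, 0, 0, 0.174, -0.6], [0.002, -0.046, 0, 0, 0, 0.174, -0.6], [0.002, -0.046, 0, 0, 0, 0.174, -0.6], [0, 0, 0, 0, 0, 0, -0.6], [0, 0, 0, 0, 0, 0, -0.6]]

```text
t: 4.45
tcp_pos: [0.6781, -0.1404, 0.1113]
eef_rot: [-0.0, 0.452, 0.892, -0.001]
ft_force: [-0.7, -1.3, 1.0]
opening: 0.0171
grasp_force: 0.5
```

```bash
python3 -c "
from h import *
o=get_obs();p=o['tcp_pos'][:2]-AX;print('tool ang',np.degrees(np.arctan2(p[1],p[0])),np.hypot(*p),o['q'].round(2))
t=-1.7-104.2; r=np.radians(t)
plan(AX[0]+.15*np.cos(r),AX[1]+.15*np.sin(r),.110,88.3-104.2,half=False,n=10)
im,W=cloud('top');posts(im,W,[.5888,-.0144]);caps(im,W)
im,W=cloud('side');posts(im,W,[.5914,-.0162])"
```

```text
tool ang -54.8606983022001 0.15310262221233437 [-0.19  0.66  0.45  1.63 -0.34  0.93  1.01]
N=10 row [0.003, -0.045, 0.0] [-0.0, 0.0, 0.174] from [ 0.6781 -0.1404  0.1113] 36.2 -> (np.float64(0.5489061171961351), np.float64(-0.15946119643238169), 0.11, -15.900000000000006)
post [220. 150.] 18 [0.6521 0.1203 0.1387] r 0.1488 ang 64.8
red [ 50. 213.] 1591 [0.4347 0.6477 0.1334] [0.4396 0.6685 0.1156]
red [106. 201.] 18 [0.478  0.4796 0.1223] [0.4814 0.4994 0.0802]
red [158. 204.] 115 [0.4725 0.314  0.1166] [0.4725 0.3165 0.1067]
red [342. 244.] 711 [ 0.3598 -0.2926  0.0356] [ 0.3602 -0.298   0.0334]
red [169. 239.] 114 [0.3624 0.2735 0.1165] [0.3621 0.2752 0.108 ]
red [ 82. 304.] 176 [0.16   0.5233 0.1391] [0.1593 0.5272 0.1284]
red [ 59. 305.] 177 [0.1543 0.5921 0.1389] [0.1522 0.6113 0.1064]
red [ 36. 307.] 189 [0.1471 0.6608 0.1392] [0.1451 0.6687 0.1255]
red [ 82. 327.] 183 [0.0916 0.5166 0.1391] [0.0895 0.5338 0.1043]
red [ 60. 329.] 187 [0.0845 0.5857 0.1391] [0.0653 0.6088 0.0831]
red [ 37. 330.] 193 [0.0774 0.6555 0.1389] [0.0754 0.6611 0.1275]
red [ 83. 351.] 198 [0.0217 0.5103
[... 294 characters left out ...]
0.8268 -0.5299  0.0879]
green [443. 106.] 590 [ 0.8128 -0.6054  0.1323] [ 0.8256 -0.6074  0.0861]
blue [258. 134.] 106 [ 0.6991 -0.0028  0.1545] [ 0.7048 -0.0029  0.1386]
blue [226. 176.] 99 [0.5598 0.0955 0.1547] [0.5608 0.0957 0.1533]
blue [107. 194.] 54 [0.5063 0.4882 0.0892] [0.5023 0.5017 0.0819]
blue [238. 195.] 97 [0.5034 0.0563 0.155 ] [0.5035 0.0563 0.1544]
blue [126. 250.] 297 [0.3201 0.4312 0.0466] [0.3198 0.4339 0.0402]
blue [465. 286.] 905 [ 0.2389 -0.6622  0.1115] [ 0.2405 -0.6636  0.1109]
post [297. 163.] 16 [0.6558 0.1173 0.1383] r 0.1482 ang 64.2
post [232. 202.] 22 [ 0.4427 -0.0316  0.1371] r 0.1495 ang -174.1
post [318. 230.] 28 [ 0.6809 -0.1492  0.1376] r 0.1603 ang -56.0
```

Emit:
arm_command:
  increments:
    - [[0.003, -0.045, 0, 0, 0, 0.174, -0.6], [0.003, -0.045, 0, 0, 0, 0.174, -0.6], [0.003, -0.045, 0, 0, 0, 0.174, -0.6], [0.003, -0.045, 0, 0, 0, 0.174, -0.6], [0.003, -0.045, 0, 0, 0, 0.174, -0.6], [0.003, -0.045, 0, 0, 0, 0.174, -0.6], [0.003, -0.045, 0, 0, 0, 0.174, -0.6], [0.003, -0.045, 0, 0, 0, 0.174, -0.6], [0.003, -0.045, 0, 0, 0, 0.174, -0.6], [0.003, -0.045, 0, 0, 0, 0.174, -0.6]]

```text
t: 5.38
tcp_pos: [0.5509, -0.1592, 0.1115]
eef_rot: [0.001, 0.799, 0.601, 0.001]
ft_force: [1.2, -1.4, 0.3]
opening: 0.0173
grasp_force: 0.8
```

Emit:
arm_command:
  increments:
    - [[0, 0, 0, 0, 0, 0, -0.6], [0, 0, 0, 0, 0, 0, -0.6]]

```text
t: 5.55
tcp_pos: [0.5497, -0.1583, 0.1109]
eef_rot: [-0.0, 0.797, 0.603, -0.0]
ft_force: [-0.5, 0.9, -0.1]
opening: 0.017
grasp_force: 0.4
```

```bash
python3 -c "
from h import *
o=get_obs();p=o['tcp_pos'][:2]-AX;print('tool ang',np.degrees(np.arctan2(p[1],p[0])),np.hypot(*p),o['q'].round(2))
im,W=cloud('top');posts(im,W,[.5888,-.0144])
im,W=cloud('side');posts(im,W,[.5914,-.0162])"
```

```text
tool ang -105.72907702391745 0.1486245511417697 [-0.36  0.55  0.71  1.95 -0.48  0.82  0.34]
post [251. 126.] 17 [0.7327 0.0209 0.1384] r 0.1482 ang 13.8
post [226. 202.] 19 [0.4851 0.0937 0.1384] r 0.1498 ang 133.8
post [246. 171.] 17 [0.488  0.0885 0.1378] r 0.1471 ang 134.6
post [327. 186.] 23 [0.7356 0.018  0.1373] r 0.1482 ang 13.3
post [272. 237.] 58 [ 0.5503 -0.1649  0.1386] r 0.1543 ang -105.4
```

Emit:
arm_command:
  increments:
    - [[0, 0, 0, 0, 0, 0, 0], [0, 0, 0, 0, 0, 0, 0], [0, 0, 0, 0, 0, 0, 0], [0, 0, -0.1, 0, 0, 0, 0], [0, 0, -0.1, 0, 0, 0, 0], [0, 0, -0.1, 0, 0, 0, 0], [0, -0.1, -0.1, 0, 0, 0, 0], [0, -0.1, 0, 0, 0, 0, 0], [0, -0.1, 0, 0, 0, 0, 0], [0, -0.1, 0, 0, 0, 0, 0]]

```text
t: 6.48
tcp_pos: [0.4342, -0.1263, 0.2306]
eef_rot: [0.0, 0.799, 0.602, 0.0]
ft_force: [-1.4, 0.2, 0.9]
opening: 0.043
grasp_force: 0.0
```

Emit:
arm_command:
  increments:
    - [[0, 0, 0, 0, 0, 0, 0]]

```text
t: 6.57
tcp_pos: [0.4296, -0.1253, 0.2296]
eef_rot: [-0.003, 0.799, 0.601, 0.0]
ft_force: [-0.3, 0.0, -1.5]
opening: 0.0424
grasp_force: 0.0
```

```bash
cat >> h.py <<'E'
OFF=dict(top=np.array([.0012,-.0008]),side=np.array([-.0013,.001]))
def crate(im,W,n):
    z=W[...,2]; m=(z>.052)&(z<.066)&(abs(W[...,0]-.53)<.1)&(abs(W[...,1]+.352)<.14)&(im.max(-1)<110)
    l=cv2.connectedComponentsWithStats(m.astype(np.uint8)); k=1+l[2][1:,4].argmax()
    r=cv2.minAreaRect(W[l[1]==k][:,:2].astype(np.float32)); print('crate',n,r[0]+OFF[n],r[1:],l[2][k,4])
E
python3 - <<'E'
from h import *
for n in('top','side'):
    f=np.load(n+'0.npz'); crate(f['im'],f['W'],n)
    im,W=cloud(n);posts(im,W,AX-OFF[n])
    save(im,n+'2')
    for c in ('green','blue','red'):
        for b in blobs(im,W,(.1,.17),HU[c]):
            q=b[3][:2] if n=='top' else b[2][:2]
            if np.hypot(*(q-AX))<.16 : e=b[2][:2]+OFF[n]-AX; print(n,c,(b[2][:2]+OFF[n]).round(4),(b[3][:2]+OFF[n]).round(4),np.hypot(*e).round(4),np.degrees(np.arctan2(e[1],e[0])).round(1))
E
```

```text
crate top [ 0.52803234 -0.46966414] ((0.020532280206680298, 0.12678687274456024), 79.35968780517578) 67
post [251. 126.] 20 [0.7328 0.0222 0.139 ] r 0.1485 ang 14.3
post [305. 184.] 15 [ 0.548  -0.1564  0.1393] r 0.1477 ang -106.0
post [227. 202.] 15 [0.4844 0.093  0.1397] r 0.1497 ang 134.2
top green [0.4807 0.027 ] [0.4806 0.0284] 0.1172 158.9
top green [ 0.4759 -0.0413] [ 0.4761 -0.0429] 0.117 -167.1
top blue [ 0.6704 -0.0942] [ 0.6715 -0.0941] 0.1127 -44.5
top blue [0.6576 0.0757] [0.6585 0.0757] 0.1133 53.4
top blue [0.5891 0.0951] [0.5889 0.0947] 0.1103 90.5
crate side [ 0.53183708 -0.47504325] ((0.009125922806560993, 0.12149859219789505), 87.59126281738281) 62
post [245. 171.] 18 [0.4877 0.0888 0.1376] r 0.1475 ang 134.6
post [327. 186.] 21 [0.7359 0.0173 0.1386] r 0.1484 ang 13.1
post [272. 237.] 26 [ 0.5499 -0.162   0.1385] r 0.1515 ang -105.9
side green [0.4888 0.0373] [0.4888 0.0347] 0.114 152.6
side green [0.4755 0.0114] [0.4755 0.0116] 0.1175 166.9
side green [ 0.4816 -0.0571] [ 0.4805 -0.0517] 0.1162 -158.9
side blue [0.5884 0.0868] [0.5904 0.0937] 0.102 90.9
side blue [0.6585 0.0664] [0.6598 0.074 ] 0.1065 50.0
side blue [ 0.6703 -0.1032] [ 0.6714 -0.0967] 0.1191 -47.6
```

View pics/side2.png

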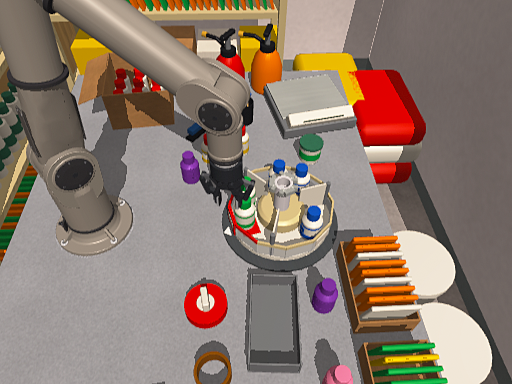

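The side view shows the red bay facing the arrow, the gripper near (230,190), the crown at (205,305) and the crate undisturbed.

```bash
python3 - <<'E'
from h import *
a=plan(.476,-.042,.18,12.9); b=plan(.476,-.042,.126,12.9,a); c=plan(.476,-.042,.25,12.9,b)
d=plan(.529,-.414,.24,12.9,c); e=plan(.529,-.414,.096,12.9,d); 
E
```

```text
N=5 row [0.058, 0.023, 0.034] [0.001, -0.001, -0.192] from [ 0.4348 -0.1257  0.2309] -16.0 -> (0.476, -0.042, 0.18, 12.9)
N=2 row [0.0, 0.0, 0.09] [0.0, 0.0, 0.0] from [ 0.476 -0.042  0.18 ] 12.9 -> (0.476, -0.042, 0.126, 12.9)
N=4 row [0.0, 0.0, -0.103] [0.0, 0.0, 0.0] from [ 0.476 -0.042  0.126] 12.9 -> (0.476, -0.042, 0.25, 12.9)
N=12 row [-0.104, -0.009, 0.003] [0.0, 0.0, 0.0] from [ 0.476 -0.042  0.25 ] 12.9 -> (0.529, -0.414, 0.24, 12.9)
N=5 row [0.0, 0.0, 0.096] [0.0, 0.0, 0.0] from [ 0.529 -0.414  0.24 ] 12.9 -> (0.529, -0.414, 0.096, 12.9)
```

Emit:
arm_command:
  increments:
    - [[0.058, 0.023, 0.034, 0, 0, -0.192, 0.35], [0.058, 0.023, 0.034, 0, 0, -0.192, 0.35], [0.058, 0.023, 0.034, 0, 0, -0.192, 0.35], [0.058, 0.023, 0.034, 0, 0, -0.192, 0.35], [0.058, 0.023, 0.034, 0, 0, -0.192, 0.35], [0, 0, 0, 0, 0, 0, 0.35], [0, 0, 0, 0, 0, 0, 0.35], [0, 0, 0, 0, 0, 0, 0.35]]
  force: 30

```text
t: 7.33
tcp_pos: [0.4765, -0.0441, 0.1796]
eef_rot: [0.001, 0.625, 0.781, -0.0]
ft_force: [-0.6, -0.8, -0.3]
opening: 0.0577
grasp_force: 0.0
```

```bash
python3 - <<'E'
from h import *
plan(.476,-.042,.126,12.9)
E
```

```text
N=2 row [0.004, -0.0, 0.089] [0.0, 0.001, -0.004] from [ 0.4765 -0.0441  0.1796] 12.6 -> (0.476, -0.042, 0.126, 12.9)
```

Emit:
arm_command:
  increments:
    - [[0.004, 0, 0.089, 0, 0, -0.004, 0.35], [0.004, 0, 0.089, 0, 0, -0.004, 0.35], [0, 0, 0, 0, 0, 0, 0.35], [0, 0, 0, 0, 0, 0, -0.6], [0, 0, 0, 0, 0, 0, -0.6], [0, 0, 0, 0, 0, 0, -0.6], [0, 0, 0, 0, 0, 0, -0.6], [0, 0, 0, 0, 0, 0, -0.6], [0, 0, -0.03, 0, 0, 0, -0.6], [0, 0, -0.1, 0, 0, 0, -0.6]]

```text
t: 8.17
tcp_pos: [0.4723, -0.0405, 0.1633]
eef_rot: [-0.002, 0.622, 0.783, -0.003]
ft_force: [0.8, 0.1, -1.7]
opening: 0.0368
grasp_force: 31.1
```

Emit:
arm_command:
  increments:
    - [[0, 0, -0.1, 0, 0, 0, -0.6], [0, 0, -0.1, 0, 0, 0, -0.6], [0, 0, -0.09, 0, 0, 0, -0.6], [0, 0, 0, 0, 0, 0, -0.6]]

```text
t: 8.5
tcp_pos: [0.4779, -0.0414, 0.2573]
eef_rot: [0.003, 0.623, 0.782, 0.004]
ft_force: [0.6, 0.7, -2.7]
opening: 0.0371
grasp_force: 31.2
```

```bash
python3 - <<'E'
from h import *
d=plan(.529,-.414,.24,12.9); e=plan(.529,-.414,.096,12.9,d); 
im,W=cloud('side'); save(im[130:330,150:400],'s3')
E
```

```text
N=12 row [-0.104, -0.009, 0.005] [0.001, -0.0, 0.0] from [ 0.4779 -0.0414  0.2573] 13.0 -> (0.529, -0.414, 0.24, 12.9)
N=5 row [0.0, 0.0, 0.096] [0.0, 0.0, 0.0] from [ 0.529 -0.414  0.24 ] 12.9 -> (0.529, -0.414, 0.096, 12.9)
```

View pics/s3.png

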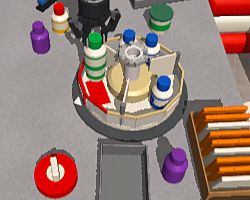

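The green bottle is held upright at crop (95,55) and has cleared the fence. I'll carry it to the crate.

Emit:
arm_command:
  increments:
    - [[-0.05, -0.004, 0, 0, 0, 0, -0.6], [-0.104, -0.009, 0.005, 0, 0, 0, -0.6], [-0.104, -0.009, 0.005, 0, 0, 0, -0.6], [-0.104, -0.009, 0.005, 0, 0, 0, -0.6], [-0.104, -0.009, 0.005, 0, 0, 0, -0.6], [-0.104, -0.009, 0.005, 0, 0, 0, -0.6], [-0.104, -0.009, 0.005, 0, 0, 0, -0.6]]

```text
t: 9.13
tcp_pos: [0.5028, -0.2426, 0.2416]
eef_rot: [-0.001, 0.622, 0.783, -0.0]
ft_force: [0.4, 0.4, -2.0]
opening: 0.0371
grasp_force: 31.1
```

Emit:
arm_command:
  increments:
    - [[-0.104, -0.009, 0.005, 0, 0, 0, -0.6], [-0.104, -0.009, 0.005, 0, 0, 0, -0.6], [-0.104, -0.009, 0.005, 0, 0, 0, -0.6], [-0.104, -0.009, 0.005, 0, 0, 0, -0.6], [-0.104, -0.009, 0.005, 0, 0, 0, -0.6], [-0.054, -0.005, 0.005, 0, 0, 0, -0.6], [0, 0, 0, 0, 0, 0, -0.6], [0, 0, 0, 0, 0, 0, -0.6]]

```text
t: 9.8
tcp_pos: [0.5264, -0.4134, 0.2322]
eef_rot: [-0.002, 0.623, 0.782, -0.001]
ft_force: [1.0, 0.4, -2.2]
opening: 0.0369
grasp_force: 31.1
```

```bash
python3 - <<'E'
from h import *
d=plan(.529,-.414,.097,12.9)
im,W=cloud('top'); save(cv2.resize(im[120:300,250:470],None,fx=3,fy=3),'t3')
E
```

```text
N=5 row [-0.001, 0.002, 0.09] [-0.001, -0.001, -0.0] from [ 0.5264 -0.4134  0.2322] 12.9 -> (0.529, -0.414, 0.097, 12.9)
```

View pics/t3.png

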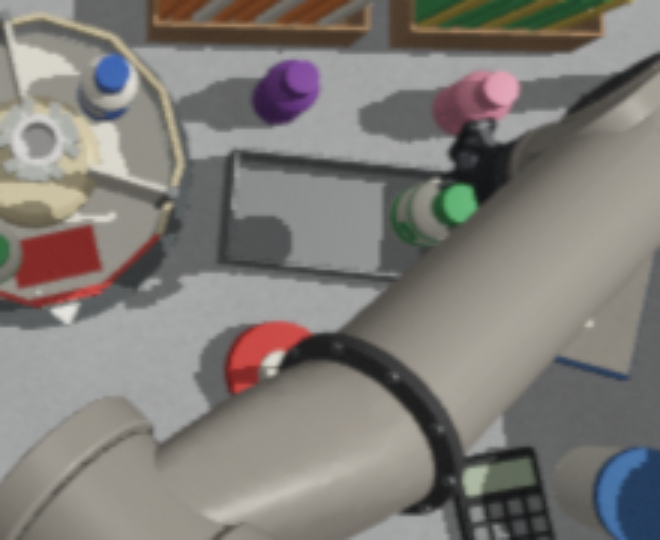

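The bottle hangs over the far part of the crate at (440,210). I'll lower it and release.

Emit:
arm_command:
  increments:
    - [[-0.001, 0.002, 0.09, 0, 0, 0, -0.6], [-0.001, 0.002, 0.09, 0, 0, 0, -0.6], [-0.001, 0.002, 0.09, 0, 0, 0, -0.6], [-0.001, 0.002, 0.09, 0, 0, 0, -0.6], [-0.001, 0.002, 0.075, 0, 0, 0, -0.6], [0, 0, 0.015, 0, 0, 0, -0.6], [0, 0, 0, 0, 0, 0, -0.6]]

```text
t: 10.43
tcp_pos: [0.5306, -0.4111, 0.0973]
eef_rot: [-0.002, 0.622, 0.783, 0.0]
ft_force: [0.0, -0.1, -1.7]
opening: 0.0371
grasp_force: 31.3
```

Emit:
arm_command:
  increments:
    - [[0, 0, 0.005, 0, 0, 0, -0.6], [0, 0, 0, 0, 0, 0, 0.35], [0, 0, 0, 0, 0, 0, 0.35], [0, 0, 0, 0, 0, 0, 0.35], [0, 0, -0.05, 0, 0, 0, 0.35], [0, 0, -0.1, 0, 0, 0, 0.35], [0, 0, -0.1, 0, 0, 0, 0.35], [0, 0, -0.1, 0, 0, 0, 0.35], [0, 0, -0.08, 0, 0, 0, 0.35]]

```text
t: 11.18
tcp_pos: [0.5313, -0.4147, 0.2309]
eef_rot: [0.002, 0.623, 0.782, 0.0]
ft_force: [0.7, -0.2, 0.5]
opening: 0.0577
grasp_force: 0.0
```

```bash
python3 - <<'E'
from h import *
a=plan(.481,.0275,.21,-21)
b=plan(.481,.0275,.126,-21,a);plan(.538,-.29,.24,-21,(.481,.0275,.25,-21))
E
```

```text
N=14 row [0.106, -0.017, 0.005] [0.0, 0.0, 0.081] from [ 0.5313 -0.4147  0.2309] 13.0 -> (0.481, 0.0275, 0.21, -21)
N=3 row [0.0, 0.0, 0.093] [0.0, 0.0, 0.0] from [0.481  0.0275 0.21  ] -21.0 -> (0.481, 0.0275, 0.126, -21)
N=10 row [-0.092, 0.056, 0.003] [0.0, 0.0, 0.0] from [0.481  0.0275 0.25  ] -21.0 -> (0.538, -0.29, 0.24, -21)
```

Emit:
arm_command:
  increments:
    - [[0.106, -0.017, 0.005, 0, 0, 0.081, 0.35], [0.106, -0.017, 0.005, 0, 0, 0.081, 0.35], [0.106, -0.017, 0.005, 0, 0, 0.081, 0.35], [0.106, -0.017, 0.005, 0, 0, 0.081, 0.35], [0.106, -0.017, 0.005, 0, 0, 0.081, 0.35], [0.106, -0.017, 0.005, 0, 0, 0.081, 0.35], [0.106, -0.017, 0.005, 0, 0, 0.081, 0.35]]

```text
t: 11.77
tcp_pos: [0.473, -0.1957, 0.2172]
eef_rot: [0.0, 0.733, 0.681, 0.001]
ft_force: [1.8, 0.2, 1.3]
opening: 0.0578
grasp_force: 0.0
```

Emit:
arm_command:
  increments:
    - [[0.106, -0.017, 0.005, 0, 0, 0.081, 0.35], [0.106, -0.017, 0.005, 0, 0, 0.081, 0.35], [0.106, -0.017, 0.005, 0, 0, 0.081, 0.35], [0.106, -0.017, 0.005, 0, 0, 0.081, 0.35], [0.106, -0.017, 0.005, 0, 0, 0.081, 0.35], [0.106, -0.017, 0.005, 0, 0, 0.081, 0.35], [0.106, -0.017, 0.005, 0, 0, 0.081, 0.35], [0, 0, 0, 0, 0, 0, 0.35], [0, 0, 0, 0, 0, 0, 0.35], [0, 0, 0, 0, 0, 0, 0.35]]

```text
t: 12.6
tcp_pos: [0.4824, 0.0273, 0.2064]
eef_rot: [0.0, 0.824, 0.566, 0.001]
ft_force: [-0.8, -0.7, 1.1]
opening: 0.058
grasp_force: 0.0
```

```bash
python3 - <<'E'
from h import *
b=plan(.481,.0275,.126,-21)
im,W=cloud('side')
for c in ('green','red'):
    for q in blobs(im,W,(.02,.2),HU[c]): 
        if abs(q[2][1])<.5 and q[2][0]<.72: print(c,*q)
E
```

```text
N=3 row [-0.0, -0.002, 0.089] [0.0, -0.001, -0.0] from [0.4824 0.0273 0.2064] -21.0 -> (0.481, 0.0275, 0.126, -21)
green [308. 156.] 109 [0.7192 0.2364 0.0339] [0.7277 0.2516 0.0344]
green [245. 183.] 161 [0.4832 0.018  0.1526] [0.4835 0.0247 0.1424]
green [248. 198.] 13 [ 0.4912 -0.001   0.0991] [0.4918 0.0046 0.0993]
green [245. 206.] 56 [0.482  0.0014 0.0576] [0.4827 0.0069 0.0582]
green [274. 331.] 254 [ 0.534  -0.4202  0.1214] [ 0.5347 -0.4153  0.1104]
green [263. 350.] 13 [ 0.5094 -0.4334  0.0247] [ 0.5108 -0.4311  0.0278]
green [274. 354.] 17 [ 0.5385 -0.4446  0.0244] [ 0.5379 -0.443   0.0276]
red [209. 139.] 121 [0.3667 0.2629 0.1128] [0.3658 0.2703 0.1026]
red [243. 220.] 667 [ 0.4773 -0.0521  0.0406] [ 0.4764 -0.0441  0.067 ]
red [205. 305.] 1146 [ 0.3664 -0.3125  0.0354] [ 0.3621 -0.3018  0.0482]
```

Bottle 1 stands in the crate (cap height 0.121). Next I grasp the second green bottle.

Emit:
arm_command:
  increments:
    - [[0, -0.002, 0.089, 0, 0, 0, 0.35], [0, -0.002, 0.089, 0, 0, 0, 0.35], [0, -0.002, 0.089, 0, 0, 0, 0.35], [0, 0, 0, 0, 0, 0, 0.35], [0, 0, 0, 0, 0, 0, -0.6], [0, 0, 0, 0, 0, 0, -0.6], [0, 0, 0, 0, 0, 0, -0.6], [0, 0, 0, 0, 0, 0, -0.6], [0, 0, -0.03, 0, 0, 0, -0.6], [0, 0, -0.1, 0, 0, 0, -0.6]]

```text
t: 13.48
tcp_pos: [0.478, 0.0287, 0.1632]
eef_rot: [-0.001, 0.824, 0.566, -0.003]
ft_force: [0.0, 0.7, -2.8]
opening: 0.0373
grasp_force: 31.2
```

Emit:
arm_command:
  increments:
    - [[0, 0, -0.1, 0, 0, 0, -0.6], [0, 0, -0.1, 0, 0, 0, -0.6], [0, 0, -0.09, 0, 0, 0, -0.6], [0, 0, 0, 0, 0, 0, -0.6]]

```text
t: 13.82
tcp_pos: [0.4834, 0.0282, 0.2566]
eef_rot: [0.001, 0.824, 0.566, 0.004]
ft_force: [1.1, -0.6, -3.1]
opening: 0.0373
grasp_force: 31.3
```

Emit:
arm_command:
  increments:
    - [[-0.05, 0.03, 0, 0, 0, 0, -0.6], [-0.092, 0.056, 0, 0, 0, 0, -0.6], [-0.092, 0.056, 0, 0, 0, 0, -0.6], [-0.092, 0.056, 0, 0, 0, 0, -0.6], [-0.092, 0.056, 0, 0, 0, 0, -0.6], [-0.092, 0.056, 0, 0, 0, 0, -0.6], [-0.092, 0.056, 0, 0, 0, 0, -0.6]]

```text
t: 14.4
tcp_pos: [0.5178, -0.1806, 0.2513]
eef_rot: [-0.0, 0.824, 0.566, -0.0]
ft_force: [-0.0, 0.3, -1.8]
opening: 0.0371
grasp_force: 31.2
```

Emit:
arm_command:
  increments:
    - [[-0.092, 0.056, 0, 0, 0, 0, -0.6], [-0.092, 0.056, 0, 0, 0, 0, -0.6], [-0.092, 0.056, 0, 0, 0, 0, -0.6], [-0.042, 0.026, 0, 0, 0, 0, -0.6], [0, 0, 0, 0, 0, 0, -0.6], [0, 0, 0, 0, 0, 0, -0.6]]

```text
t: 14.9
tcp_pos: [0.5376, -0.29, 0.2512]
eef_rot: [-0.0, 0.825, 0.565, -0.0]
ft_force: [0.5, -0.1, -2.3]
opening: 0.0368
grasp_force: 31.3
```

```bash
python3 - <<'E'
from h import *
b=plan(.537,-.29,.097,-21)
E
```

```text
N=5 row [-0.0, -0.0, 0.103] [-0.0, 0.0, -0.001] from [ 0.5376 -0.29    0.2512] -21.1 -> (0.537, -0.29, 0.097, -21)
```

Emit:
arm_command:
  increments:
    - [[0, 0, 0.1, 0, 0, 0, -0.6], [0, 0, 0.1, 0, 0, 0, -0.6], [0, 0, 0.1, 0, 0, 0, -0.6], [0, 0, 0.1, 0, 0, 0, -0.6], [0, 0, 0.08, 0, 0, 0, -0.6], [0, 0, 0.035, 0, 0, 0, -0.6], [0, 0, 0, 0, 0, 0, -0.6]]

```text
t: 15.48
tcp_pos: [0.5378, -0.287, 0.0953]
eef_rot: [-0.002, 0.824, 0.567, -0.001]
ft_force: [-0.1, 0.3, -2.4]
opening: 0.0372
grasp_force: 32.0
```

Emit:
arm_command:
  increments:
    - [[0, 0, 0.005, 0, 0, 0, -0.6], [0, 0, 0, 0, 0, 0, 0.35], [0, 0, 0, 0, 0, 0, 0.35], [0, 0, 0, 0, 0, 0, 0.35], [0, 0, -0.05, 0, 0, 0, 0.35], [0, 0, -0.1, 0, 0, 0, 0.35], [0, 0, -0.1, 0, 0, 0, 0.35], [0, 0, -0.1, 0, 0, 0, 0.35], [0, 0, -0.12, 0, 0, 0, 0.35]]

```text
t: 16.23
tcp_pos: [0.5376, -0.2892, 0.2386]
eef_rot: [-0.0, 0.824, 0.566, -0.0]
ft_force: [0.3, 0.3, 0.0]
opening: 0.0575
grasp_force: 0.0
```

```bash
python3 - <<'E'
from h import *
for n in('top','side'):
    im,W=cloud(n); print(n); posts(im,W,AX-OFF[n])
    for c in ('green','red','blue'):
        for q in blobs(im,W,(.02,.2),HU[c]): 
            if abs(q[2][1])<.45 and .25<q[2][0]<.72: print(c,*q)
print(get_obs()['q'].round(2))
E
```

```text
top
post [251. 126.] 20 [0.7331 0.0222 0.1379] r 0.1489 ang 14.2
post [306. 184.] 18 [ 0.5477 -0.1573  0.1392] r 0.1487 ang -106.0
post [227. 202.] 16 [0.4843 0.0933 0.1396] r 0.15 ang 134.1
green [343. 187.] 44 [ 0.5415 -0.2785  0.1211] [ 0.54   -0.2808  0.1215]
red [268. 205.] 426 [ 0.4845 -0.0419  0.0386] [ 0.4846 -0.0419  0.0393]
red [157. 204.] 116 [0.4723 0.3162 0.1166] [0.4725 0.3177 0.1084]
red [269. 215.] 166 [ 0.4411 -0.0471  0.0958] [ 0.4649 -0.042   0.0764]
red [169. 239.] 115 [0.3624 0.2725 0.1166] [0.3636 0.275  0.1064]
blue [287. 144.] 102 [ 0.6695 -0.0934  0.155 ] [ 0.6819 -0.0932  0.1179]
blue [233. 147.] 100 [0.6567 0.0765 0.1546] [0.6576 0.0766 0.1532]
blue [226. 168.] 105 [0.5874 0.0957 0.1554] [0.5876 0.0957 0.1412]
blue [126. 250.] 296 [0.3205 0.4314 0.046 ] [0.3199 0.4347 0.04  ]
side
post [245. 172.] 18 [0.4881 0.0893 0.1374] r 0.1476 ang 134.4
post [327. 186.] 22 [0.7366 0.0182 0.1372] r 0.1493 ang 13.3
green [272. 282.] 206 [ 0.5407 -0.2959  0.1207] [ 0.5409 -0.2902  0.1094]
green [268. 302.] 53 [ 0.5287 -0.313   0.0263] [ 0.5389 -0.3015  0.0468]
green [274. 331.] 253 [ 0.534  -0.4202  0.1209] [ 0.5349 -0.4157  0.1091]
green [270. 352.] 30 [ 0.525  -0.4423  0.0242] [ 0.531  -0.4352  0.0282]
red [208. 139.] 125 [0.3653 0.2624 0.1117] [0.3659 0.271  0.1015]
red [240. 216.] 474 [ 0.4643 -0.0322  0.0421] [ 0.4701 -0.0336  0.0666]
red [259. 230.] 15 [ 0.5195 -0.0793  0.0382] [ 0.5202 -0.0754  0.0386]
red [205. 305.] 1152 [ 0.3665 -0.3126  0.0354] [ 0.3623 -0.3012  0.0493]
blue [199. 124.] 215 [0.3221 0.4237 0.0445] [0.3224 0.4291 0.0371]
blue [313. 213.] 175 [ 0.671  -0.105   0.1534] [ 0.6724 -0.0978  0.1416]
blue [302. 228.] 31 [ 0.6457 -0.1073  0.0833] [ 0.6477 -0.1069  0.0819]
[-0.28  0.51  0.95  1.75 -0.46  1.12  0.45]
```

Both green bottles stand in the crate. Next come the red-capped bottles on the left.

```bash
python3 - <<'E'
from h import *
a=plan(.4735,.3155,.20,42.1)
b=plan(.4735,.3155,.088,42.1,a);plan(.5054,-.0916,.26,42.1,(.4735,.3155,.26,42.1))
E
```

```text
N=19 row [0.113, 0.005, 0.008] [0.001, 0.001, -0.111] from [ 0.5406 -0.2922  0.2437] -21.1 -> (0.4735, 0.3155, 0.2, 42.1)
N=4 row [0.0, 0.0, 0.093] [0.0, 0.0, 0.0] from [0.4735 0.3155 0.2   ] 42.1 -> (0.4735, 0.3155, 0.088, 42.1)
N=13 row [-0.083, -0.064, -0.0] [0.0, 0.0, 0.0] from [0.4735 0.3155 0.26  ] 42.1 -> (0.5054, -0.0916, 0.26, 42.1)
```

Emit:
arm_command:
  increments:
    - [[0.113, 0.005, 0, 0, 0, -0.111, 0.35], [0.113, 0.005, 0, 0, 0, -0.111, 0.35], [0.113, 0.005, 0, 0, 0, -0.111, 0.35], [0.113, 0.005, 0, 0, 0, -0.111, 0.35], [0.113, 0.005, 0, 0, 0, -0.111, 0.35], [0.113, 0.005, 0, 0, 0, -0.111, 0.35], [0.113, 0.005, 0, 0, 0, -0.111, 0.35], [0.113, 0.005, 0, 0, 0, -0.111, 0.35], [0.113, 0.005, 0, 0, 0, -0.111, 0.35], [0.113, 0.005, 0, 0, 0, -0.111, 0.35]]

```text
t: 17.17
tcp_pos: [0.5882, 0.043, 0.2374]
eef_rot: [0.0, 0.626, 0.779, 0.0]
ft_force: [-0.2, 0.0, -0.9]
opening: 0.0579
grasp_force: 0.0
```

Emit:
arm_command:
  increments:
    - [[0.113, 0.005, 0, 0, 0, -0.111, 0.35], [0.113, 0.005, 0, 0, 0, -0.111, 0.35], [0.113, 0.005, 0.01, 0, 0, -0.111, 0.35], [0.113, 0.005, 0.02, 0, 0, -0.111, 0.35], [0.113, 0.005, 0.02, 0, 0, -0.111, 0.35], [0.113, 0.005, 0.02, 0, 0, -0.111, 0.35], [0.113, 0.005, 0.02, 0, 0, -0.111, 0.35], [0.113, 0.005, 0.02, 0, 0, -0.111, 0.35], [0.113, 0.005, 0.02, 0, 0, -0.111, 0.35]]

```text
t: 17.92
tcp_pos: [0.4693, 0.3207, 0.1982]
eef_rot: [0.0, 0.404, 0.915, 0.001]
ft_force: [0.7, 1.0, -0.1]
opening: 0.0582
grasp_force: 0.0
```

Emit:
arm_command:
  increments:
    - [[0, 0, 0, 0, 0, 0, 0.35], [0, 0, 0, 0, 0, 0, 0.35]]

```text
t: 18.08
tcp_pos: [0.4683, 0.3213, 0.1977]
eef_rot: [-0.0, 0.403, 0.915, 0.0]
ft_force: [-0.4, -1.2, 0.7]
opening: 0.0575
grasp_force: 0.0
```

```bash
python3 - <<'E'
from h import *
for n in('top','side'):
    im,W=cloud(n); print(n); posts(im,W,AX-OFF[n]); save(im,n+'5')
    for c in ('green','red'):
        for q in blobs(im,W,(.02,.2),HU[c]): 
            if abs(q[2][1])<.45 and .25<q[2][0]<.72: print(c,*q)
plan(.4735,.3155,.088,42.1)
E
```

```text
top
post [251. 126.] 19 [0.7331 0.0226 0.1382] r 0.149 ang 14.4
post [306. 184.] 19 [ 0.547  -0.1574  0.1386] r 0.149 ang -106.3
post [227. 202.] 16 [0.4842 0.0932 0.1405] r 0.15 ang 134.2
green [345. 188.] 90 [ 0.5366 -0.2843  0.1219] [ 0.5368 -0.2841  0.1203]
green [384. 191.] 102 [ 0.5317 -0.4094  0.121 ] [ 0.5305 -0.4109  0.1161]
red [268. 205.] 422 [ 0.4843 -0.0421  0.0385] [ 0.4845 -0.0421  0.0388]
red [157. 204.] 110 [0.4729 0.3148 0.1163] [0.4727 0.3182 0.1077]
red [270. 215.] 170 [ 0.4411 -0.0503  0.0959] [ 0.4648 -0.0434  0.075 ]
red [342. 244.] 715 [ 0.3578 -0.2924  0.0358] [ 0.3602 -0.2979  0.0314]
red [169. 239.] 114 [0.3624 0.2736 0.1166] [0.3621 0.2746 0.108 ]
side
post [246. 172.] 19 [0.4883 0.0893 0.1369] r 0.1474 ang 134.3
post [327. 186.] 23 [0.7368 0.0179 0.1369] r 0.1494 ang 13.2
post [272. 237.] 27 [ 0.5499 -0.1616  0.1376] r 0.1512 ang -105.9
green [308. 156.] 109 [0.7192 0.2365 0.0336] [0.7275 0.2509 0.0346]
green [272. 282.] 207 [ 0.5405 -0.2956  0.1208] [ 0.5413 -0.2898  0.1098]
green [268. 301.] 48 [ 0.5273 -0.3116  0.028 ] [ 0.539  -0.3021  0.0472]
green [274. 330.] 253 [ 0.5341 -0.4204  0.1209] [ 0.5348 -0.4159  0.1094]
green [270. 352.] 32 [ 0.5237 -0.4417  0.0251] [ 0.5311 -0.4344  0.027 ]
red [240. 130.] 119 [0.4765 0.307  0.1129] [0.4753 0.3151 0.1012]
red [208. 139.] 122 [0.3661 0.2631 0.1135] [0.3656 0.2705 0.103 ]
red [244. 220.] 689 [ 0.4785 -0.0495  0.0403] [ 0.4764 -0.043   0.0671]
red [205. 305.] 1155 [ 0.3665 -0.313   0.0354] [ 0.3623 -0.3018  0.0487]
N=4 row [-0.004, 0.0, 0.092] [0.0, 0.0, 0.001] from [0.4705 0.3186 0.1982] 42.2 -> (0.4735, 0.3155, 0.088, 42.1)
```

Emit:
arm_command:
  increments:
    - [[-0.004, 0, 0.092, 0, 0, 0, 0.35], [-0.004, 0, 0.092, 0, 0, 0, 0.35], [-0.004, 0, 0.092, 0, 0, 0, 0.35], [-0.004, 0, 0.092, 0, 0, 0, 0.35], [0, 0, 0, 0, 0, 0, 0.35], [0, 0, 0, 0, 0, 0, -0.6], [0, 0, 0, 0, 0, 0, -0.6], [0, 0, 0, 0, 0, 0, -0.6], [0, 0, 0, 0, 0, 0, -0.6], [0, 0, 0, 0, 0, 0, -0.6]]

```text
t: 19.02
tcp_pos: [0.4737, 0.3165, 0.0885]
eef_rot: [0.0, 0.405, 0.914, 0.001]
ft_force: [-0.2, 0.5, 2.1]
opening: 0.0372
grasp_force: 32.1
```

Emit:
arm_command:
  increments:
    - [[0, 0, -0.03, 0, 0, 0, -0.6], [0, 0, -0.11, 0, 0, 0, -0.6], [0, 0, -0.11, 0, 0, 0, -0.6], [0, 0, -0.11, 0, 0, 0, -0.6], [0, 0, -0.11, 0, 0, 0, -0.6], [0, 0, -0.11, 0, 0, 0, -0.6], [0, 0, 0, 0, 0, 0, -0.6], [0, 0, 0, 0, 0, 0, -0.6]]

```text
t: 19.68
tcp_pos: [0.4739, 0.3164, 0.2636]
eef_rot: [0.001, 0.405, 0.914, 0.002]
ft_force: [-0.3, -0.1, -2.8]
opening: 0.0374
grasp_force: 31.8
```

```bash
python3 - <<'E'
from h import *
plan(.5054,-.0916,.26,42.1)
E
```

```text
N=13 row [-0.083, -0.064, 0.001] [0.001, -0.0, 0.0] from [0.4739 0.3164 0.2636] 42.3 -> (0.5054, -0.0916, 0.26, 42.1)
```

Emit:
arm_command:
  increments:
    - [[-0.04, -0.032, 0, 0, 0, 0, -0.6], [-0.083, -0.064, 0, 0, 0, 0, -0.6], [-0.083, -0.064, 0, 0, 0, 0, -0.6], [-0.083, -0.064, 0, 0, 0, 0, -0.6], [-0.083, -0.064, 0, 0, 0, 0, -0.6], [-0.083, -0.064, 0, 0, 0, 0, -0.6], [-0.083, -0.064, 0, 0, 0, 0, -0.6]]

```text
t: 20.27
tcp_pos: [0.4875, 0.1098, 0.2596]
eef_rot: [-0.001, 0.405, 0.914, -0.001]
ft_force: [1.0, -0.6, -1.7]
opening: 0.037
grasp_force: 31.8
```

Emit:
arm_command:
  increments:
    - [[-0.083, -0.064, 0, 0, 0, 0, -0.6], [-0.083, -0.064, 0, 0, 0, 0, -0.6], [-0.083, -0.064, 0, 0, 0, 0, -0.6], [-0.083, -0.064, 0, 0, 0, 0, -0.6], [-0.083, -0.064, 0, 0, 0, 0, -0.6], [-0.083, -0.064, 0, 0, 0, 0, -0.6], [-0.043, -0.032, 0, 0, 0, 0, -0.6], [0, 0, 0, 0, 0, 0, -0.6], [0, 0, 0, 0, 0, 0, -0.6]]

```text
t: 21.02
tcp_pos: [0.5043, -0.0929, 0.2598]
eef_rot: [-0.001, 0.406, 0.914, -0.001]
ft_force: [-0.5, 0.9, -1.6]
opening: 0.037
grasp_force: 31.7
```

```bash
python3 - <<'E'
from h import *
plan(.5054,-.0916,.13,42.1)
E
```

```text
N=5 row [0.0, 0.001, 0.087] [-0.001, -0.001, -0.0] from [ 0.5043 -0.0929  0.2598] 42.1 -> (0.5054, -0.0916, 0.13, 42.1)
```

Emit:
arm_command:
  increments:
    - [[0, 0.001, 0.087, 0, 0, 0, -0.6], [0, 0.001, 0.087, 0, 0, 0, -0.6], [0, 0.001, 0.087, 0, 0, 0, -0.6], [0, 0.001, 0.087, 0, 0, 0, -0.6], [0, 0.001, 0.07, 0, 0, 0, -0.6], [0, 0, 0.02, 0, 0, 0, -0.6], [0, 0, 0, 0, 0, 0, -0.6]]

```text
t: 21.6
tcp_pos: [0.5058, -0.0892, 0.1282]
eef_rot: [-0.002, 0.404, 0.915, -0.001]
ft_force: [1.4, 0.1, -1.5]
opening: 0.037
grasp_force: 31.4
```

Emit:
arm_command:
  increments:
    - [[0, 0, 0.005, 0, 0, 0, -0.6], [0, 0, 0, 0, 0, 0, -0.6], [0, 0, 0, 0, 0, 0, 0.35], [0, 0, 0, 0, 0, 0, 0.35], [0, 0, 0, 0, 0, 0, 0.35], [0, 0, -0.05, 0, 0, 0, 0.35], [0, 0, -0.1, 0, 0, 0, 0.35], [0, 0, -0.1, 0, 0, 0, 0.35], [0, 0, -0.1, 0, 0, 0, 0.35]]

```text
t: 22.35
tcp_pos: [0.5068, -0.0909, 0.2346]
eef_rot: [-0.0, 0.405, 0.914, -0.0]
ft_force: [0.7, 0.5, 0.5]
opening: 0.0579
grasp_force: 0.0
```

```bash
python3 - <<'E'
from h import *
for n in('top','side'):
    im,W=cloud(n); print(n); posts(im,W,AX-OFF[n])
    for q in blobs(im,W,(.02,.2),HU['red']): 
            if abs(q[2][1])<.45 and .25<q[2][0]<.72: print(*q)
a=plan(.3636,.2725,.2,42.1)
plan(.4793,.0122,.26,-13.9,(.3636,.2725,.26,42.1),half=False)
plan(.4793,.0122,.26,42.1,(.3636,.2725,.26,42.1),half=False)
E
```

```text
top
post [250. 126.] 17 [0.7326 0.0232 0.1387] r 0.1486 ang 14.7
post [227. 202.] 16 [0.484  0.0925 0.1393] r 0.1497 ang 134.4
[262. 206.] 239 [ 0.4839 -0.0217  0.0387] [ 0.4811 -0.0212  0.0384]
[252. 218.] 59 [0.4339 0.008  0.0956] [0.4376 0.0164 0.0762]
[342. 244.] 711 [ 0.3576 -0.2924  0.0356] [ 0.3603 -0.2974  0.0316]
[169. 239.] 114 [0.3624 0.2735 0.1171] [0.3622 0.2748 0.1099]
side
post [327. 186.] 20 [0.7365 0.0184 0.1377] r 0.1493 ang 13.4
post [272. 238.] 25 [ 0.5509 -0.1619  0.1374] r 0.1512 ang -105.5
[209. 139.] 129 [0.3667 0.2637 0.1128] [0.3659 0.2725 0.1019]
[244. 216.] 617 [ 0.4741 -0.0798  0.0947] [ 0.4773 -0.0454  0.0969]
[205. 305.] 1151 [ 0.3663 -0.3129  0.0354] [ 0.3623 -0.3024  0.0484]
N=13 row [0.094, 0.035, 0.01] [0.001, 0.001, 0.0] from [ 0.51   -0.0915  0.2378] 42.2 -> (0.3636, 0.2725, 0.2, 42.1)
N=10 row [-0.098, 0.012, -0.0] [0.0, 0.0, 0.187] from [0.3636 0.2725 0.26  ] 42.1 -> (0.4793, 0.0122, 0.26, -13.9)
N=9 row [-0.1, -0.033, -0.0] [0.0, 0.0, 0.0] from [0.3636 0.2725 0.26  ] 42.1 -> (0.4793, 0.0122, 0.26, 42.1)
```

Emit:
arm_command:
  increments:
    - [[0.094, 0.035, 0, 0, 0, 0, 0.35], [0.094, 0.035, 0, 0, 0, 0, 0.35], [0.094, 0.035, 0, 0, 0, 0, 0.35], [0.094, 0.035, 0, 0, 0, 0, 0.35], [0.094, 0.035, 0, 0, 0, 0, 0.35], [0.094, 0.035, 0, 0, 0, 0, 0.35], [0.094, 0.035, 0, 0, 0, 0, 0.35]]

```text
t: 23.03
tcp_pos: [0.4277, 0.1062, 0.233]
eef_rot: [-0.0, 0.405, 0.914, 0.0]
ft_force: [-0.5, 0.5, 0.5]
opening: 0.0581
grasp_force: 0.0
```

Emit:
arm_command:
  increments:
    - [[0.094, 0.035, 0.02, 0, 0, 0, 0.35], [0.094, 0.035, 0.02, 0, 0, 0, 0.35], [0.094, 0.035, 0.02, 0, 0, 0, 0.35], [0.094, 0.035, 0.02, 0, 0, 0, 0.35], [0.094, 0.035, 0.02, 0, 0, 0, 0.35], [0.094, 0.035, 0.02, 0, 0, 0, 0.35], [0, 0, 0, 0, 0, 0, 0.35], [0, 0, 0, 0, 0, 0, 0.35], [0, 0, 0, 0, 0, 0, 0.35]]

```text
t: 23.78
tcp_pos: [0.3617, 0.2718, 0.197]
eef_rot: [0.0, 0.405, 0.914, -0.0]
ft_force: [0.3, 0.5, -0.4]
opening: 0.0576
grasp_force: 0.0
```

```bash
python3 - <<'E'
from h import *
for n in('top','side'):
    im,W=cloud(n); print(n); posts(im,W,AX-OFF[n]); save(im,n+'6')
    for q in blobs(im,W,(.02,.2),HU['red']): 
            if abs(q[2][1])<.45 and .25<q[2][0]<.72: print(*q)
a=plan(.3636,.2725,.088,42.1)
E
```

```text
top
post [250. 126.] 17 [0.7324 0.0232 0.1393] r 0.1484 ang 14.7
post [305. 184.] 18 [ 0.5479 -0.1567  0.1388] r 0.148 ang -106.0
post [227. 202.] 16 [0.484  0.0925 0.1393] r 0.1497 ang 134.4
[284. 196.] 105 [ 0.5042 -0.0864  0.1553] [ 0.5057 -0.0864  0.1538]
[265. 206.] 326 [ 0.4802 -0.0317  0.0389] [ 0.481  -0.0421  0.0424]
[270. 215.] 165 [ 0.4415 -0.0504  0.0955] [ 0.4647 -0.0415  0.0732]
[342. 244.] 714 [ 0.3597 -0.2922  0.0357] [ 0.3602 -0.2975  0.0322]
[169. 239.] 105 [0.3649 0.2723 0.1167] [0.3621 0.2734 0.1067]
side
post [245. 172.] 18 [0.4876 0.0892 0.1371] r 0.1479 ang 134.6
post [327. 186.] 21 [0.7363 0.0184 0.1376] r 0.149 ang 13.4
post [272. 238.] 26 [ 0.5506 -0.1622  0.1375] r 0.1516 ang -105.6
[208. 139.] 122 [0.366  0.2628 0.1123] [0.3658 0.2696 0.1017]
[244. 217.] 616 [ 0.4741 -0.0808  0.0945] [ 0.4773 -0.0474  0.0961]
[205. 305.] 1152 [ 0.3663 -0.3129  0.0355] [ 0.3624 -0.3023  0.0493]
N=4 row [-0.0, 0.002, 0.091] [0.0, -0.0, 0.0] from [0.3621 0.2714 0.1973] 42.1 -> (0.3636, 0.2725, 0.088, 42.1)
```

View pics/side6.png

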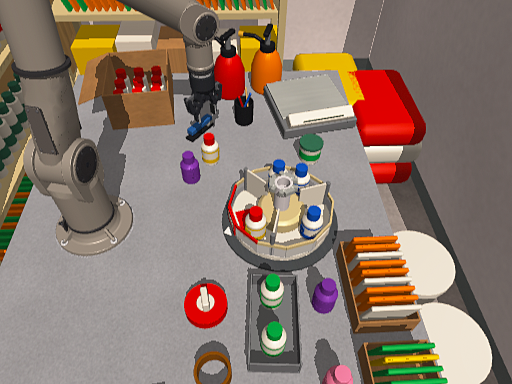

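The red bottle stands in the bay at (255,218), the greens are in the crate at (272,290) and (273,338), and the gripper is above the second red bottle.

Emit:
arm_command:
  increments:
    - [[0, 0.002, 0.091, 0, 0, 0, 0.35], [0, 0.002, 0.091, 0, 0, 0, 0.35], [0, 0.002, 0.091, 0, 0, 0, 0.35], [0, 0.002, 0.091, 0, 0, 0, 0.35], [0, 0, 0, 0, 0, 0, 0.35], [0, 0, 0, 0, 0, 0, -0.6], [0, 0, 0, 0, 0, 0, -0.6], [0, 0, 0, 0, 0, 0, -0.6], [0, 0, 0, 0, 0, 0, -0.6], [0, 0, 0, 0, 0, 0, -0.6]]

```text
t: 24.72
tcp_pos: [0.3638, 0.2748, 0.0891]
eef_rot: [0.0, 0.405, 0.914, 0.001]
ft_force: [1.1, -0.9, 2.8]
opening: 0.0368
grasp_force: 31.6
```

Emit:
arm_command:
  increments:
    - [[0, 0, -0.03, 0, 0, 0, -0.6], [0, 0, -0.11, 0, 0, 0, -0.6], [0, 0, -0.11, 0, 0, 0, -0.6], [0, 0, -0.11, 0, 0, 0, -0.6], [0, 0, -0.11, 0, 0, 0, -0.6], [0, 0, -0.11, 0, 0, 0, -0.6], [0, 0, 0, 0, 0, 0, -0.6], [0, 0, 0, 0, 0, 0, -0.6]]

```text
t: 25.38
tcp_pos: [0.364, 0.2749, 0.264]
eef_rot: [-0.0, 0.405, 0.914, 0.002]
ft_force: [0.2, 0.1, -3.0]
opening: 0.0368
grasp_force: 31.5
```

```bash
python3 - <<'E'
from h import *
plan(.4793,.0122,.26,-13.9,half=False)
E
```

```text
N=10 row [-0.099, 0.012, 0.001] [0.001, -0.001, 0.187] from [0.364  0.2749 0.264 ] 42.3 -> (0.4793, 0.0122, 0.26, -13.9)
```

Emit:
arm_command:
  increments:
    - [[-0.099, 0.012, 0, 0, 0, 0.187, -0.6], [-0.099, 0.012, 0, 0, 0, 0.187, -0.6], [-0.099, 0.012, 0, 0, 0, 0.187, -0.6], [-0.099, 0.012, 0, 0, 0, 0.187, -0.6], [-0.099, 0.012, 0, 0, 0, 0.187, -0.6], [-0.099, 0.012, 0, 0, 0, 0.187, -0.6], [-0.099, 0.012, 0, 0, 0, 0.187, -0.6], [-0.099, 0.012, 0, 0, 0, 0.187, -0.6], [-0.099, 0.012, 0, 0, 0, 0.187, -0.6], [-0.099, 0.012, 0, 0, 0, 0.187, -0.6]]

```text
t: 26.22
tcp_pos: [0.479, 0.0097, 0.2607]
eef_rot: [-0.0, 0.789, 0.615, -0.001]
ft_force: [0.3, -0.9, -1.7]
opening: 0.0372
grasp_force: 31.4
```

Emit:
arm_command:
  increments:
    - [[0, 0, 0, 0, 0, 0, -0.6], [0, 0, 0, 0, 0, 0, -0.6], [0, 0, 0, 0, 0, 0, -0.6]]

```text
t: 26.47
tcp_pos: [0.4791, 0.0119, 0.261]
eef_rot: [-0.0, 0.787, 0.617, -0.001]
ft_force: [-0.8, 0.4, -2.0]
opening: 0.0369
grasp_force: 31.3
```

```bash
python3 - <<'E'
from h import *
plan(.4793,.0122,.1285,-13.9)
E
```

```text
N=5 row [0.0, 0.0, 0.088] [-0.001, 0.0, 0.001] from [0.4791 0.0119 0.261 ] -13.8 -> (0.4793, 0.0122, 0.1285, -13.9)
```

Emit:
arm_command:
  increments:
    - [[0, 0, 0.088, 0, 0, 0, -0.6], [0, 0, 0.088, 0, 0, 0, -0.6], [0, 0, 0.088, 0, 0, 0, -0.6], [0, 0, 0.088, 0, 0, 0, -0.6], [0, 0, 0.07, 0, 0, 0, -0.6], [0, 0, 0.018, 0, 0, 0, -0.6], [0, 0, 0, 0, 0, 0, -0.6]]

```text
t: 27.05
tcp_pos: [0.4788, 0.0126, 0.1286]
eef_rot: [-0.001, 0.786, 0.618, -0.002]
ft_force: [0.5, -0.4, -1.5]
opening: 0.0367
grasp_force: 31.4
```

Emit:
arm_command:
  increments:
    - [[0, 0, 0.004, 0, 0, 0, -0.6], [0, 0, 0, 0, 0, 0, -0.6], [0, 0, 0, 0, 0, 0, 0.35], [0, 0, 0, 0, 0, 0, 0.35], [0, 0, 0, 0, 0, 0, 0.35], [0, 0, -0.05, 0, 0, 0, 0.35], [0, 0, -0.1, 0, 0, 0, 0.35], [0, 0, -0.1, 0, 0, 0, 0.35], [0, 0, -0.1, 0, 0, 0, 0.35]]

```text
t: 27.8
tcp_pos: [0.4797, 0.011, 0.235]
eef_rot: [0.0, 0.787, 0.616, -0.0]
ft_force: [-0.1, 0.4, 1.0]
opening: 0.0573
grasp_force: 0.0
```

```bash
cat >> h.py <<'E'
def knob(im,W,n,c):
    z=W[...,2]; p=W[...,:2]-np.array(c); m=(z>.068)&(z<.085)&(np.hypot(p[...,0],p[...,1])<.06)
    r=cv2.minAreaRect(W[m][:,:2].astype(np.float32)); print('knob',n,m.sum(),np.array(r[0])+OFF[n],r[1:],np.median(W[m],0))
E
python3 - <<'E'
from h import *
for n in('top','side'):
    im,W=cloud(n); print(n); posts(im,W,AX-OFF[n]); 
    for q in blobs(im,W,(.02,.2),HU['red']): 
            if abs(q[2][1])<.45 and .25<q[2][0]<.72: print(*q)
    knob(im,W,n,(.36,-.3))
    z=W[...,2]; m=(z>.028)&(z<.042)&(np.hypot(W[...,0]-.36,W[...,1]+.3)<.08); c=cv2.minEnclosingCircle(W[m][:,:2].astype(np.float32)); print('cap',c[0]+OFF[n],c[1])
plan(.361,-.2995,.16,8)
E
```

```text
top
post [250. 126.] 17 [0.7325 0.0232 0.1389] r 0.1486 ang 14.7
post [306. 184.] 17 [ 0.5481 -0.1571  0.1385] r 0.1484 ang -105.9
[284. 196.] 104 [ 0.5043 -0.0865  0.1551] [ 0.5057 -0.0865  0.1531]
[286. 211.] 76 [ 0.4518 -0.0941  0.0953] [ 0.4702 -0.1036  0.0971]
[277. 209.] 30 [ 0.4717 -0.0732  0.0383] [ 0.4733 -0.0783  0.0377]
[342. 244.] 718 [ 0.3587 -0.2922  0.0355] [ 0.3603 -0.2976  0.0312]
knob top 93 [ 0.36039037 -0.29944118] ((0.01769966445863247, 0.05284882336854935), 8.511853218078613) [ 0.35953059 -0.2980206   0.0767688 ]
cap [ 0.3610111  -0.29974555] 0.058584149926900864
side
post [245. 172.] 17 [0.4867 0.0881 0.1372] r 0.1478 ang 135.1
post [327. 186.] 23 [0.7357 0.0188 0.1378] r 0.1486 ang 13.6
post [272. 238.] 24 [ 0.552  -0.1621  0.1374] r 0.1511 ang -105.1
[245. 187.] 168 [0.4832 0.0028 0.1521] [0.4831 0.0106 0.1408]
[238. 219.] 384 [ 0.4559 -0.0532  0.0902] [ 0.4689 -0.0472  0.0723]
[255. 213.] 187 [ 0.5089 -0.0984  0.1525] [ 0.5085 -0.0572  0.1143]
[205. 305.] 1152 [ 0.3664 -0.3126  0.0355] [ 0.3623 -0.3034  0.0487]
knob side 140 [ 0.36149687 -0.30138435] ((0.017897777259349823, 0.054199833422899246), 9.312824249267578) [ 0.36325256 -0.30411267  0.07680078]
cap [ 0.36134607 -0.3000942 ] 0.058779098093509674
N=11 row [-0.097, -0.031, 0.023] [0.001, -0.001, -0.066] from [0.4829 0.0113 0.238 ] -13.9 -> (0.361, -0.2995, 0.16, 8)
```

Both new bottles stand in the bay. Next is the crown, with the knob's narrow axis at about 9°.

Emit:
arm_command:
  increments:
    - [[-0.097, -0.031, 0, 0, 0, -0.066, 0.1], [-0.097, -0.031, 0, 0, 0, -0.066, 0.1], [-0.097, -0.031, 0, 0, 0, -0.066, 0.1], [-0.097, -0.031, 0, 0, 0, -0.066, 0.1], [-0.097, -0.031, 0, 0, 0, -0.066, 0.1], [-0.097, -0.031, 0, 0, 0, -0.066, 0.1], [-0.097, -0.031, 0.03, 0, 0, -0.066, 0.1], [-0.097, -0.031, 0.05, 0, 0, -0.066, 0.1], [-0.097, -0.031, 0.05, 0, 0, -0.066, 0.1], [-0.097, -0.031, 0.05, 0, 0, -0.066, 0.1]]

```text
t: 28.73
tcp_pos: [0.3631, -0.2675, 0.18]
eef_rot: [-0.0, 0.669, 0.743, 0.0]
ft_force: [1.0, 0.5, 0.6]
opening: 0.0468
grasp_force: 0.0
```

Emit:
arm_command:
  increments:
    - [[-0.097, -0.031, 0.05, 0, 0, -0.066, 0.1], [0, 0, 0, 0, 0, 0, 0.1], [0, 0, 0, 0, 0, 0, 0.1], [0, 0, 0, 0, 0, 0, 0.1]]

```text
t: 29.07
tcp_pos: [0.3569, -0.2965, 0.1658]
eef_rot: [-0.0, 0.658, 0.753, 0.0]
ft_force: [-0.5, -0.2, -0.5]
opening: 0.0471
grasp_force: 0.0
```

```bash
python3 - <<'E'
from h import *
im,W=cloud('side'); save(im,'side7')
for q in blobs(im,W,(.02,.2),HU['red']): 
            if abs(q[2][1])<.45 and .25<q[2][0]<.72: print(*q)
a=plan(.3612,-.300,.08,9); plan(.3612,-.3,.046,9,a)
o=get_obs(); print(o['q'].round(2))
E
```

```text
[245. 187.] 171 [0.4833 0.0036 0.1529] [0.483  0.013  0.1391]
[238. 219.] 381 [ 0.456  -0.0528  0.0897] [ 0.469  -0.0466  0.0734]
[256. 213.] 187 [ 0.5089 -0.0986  0.1529] [ 0.5085 -0.0565  0.114 ]
[205. 305.] 1151 [ 0.3664 -0.3129  0.0354] [ 0.3623 -0.3029  0.0485]
N=3 row [-0.005, 0.003, 0.096] [0.0, -0.0, -0.013] from [ 0.3578 -0.2957  0.1661] 7.8 -> (0.3612, -0.3, 0.08, 9)
N=2 row [0.0, 0.0, 0.057] [0.0, 0.0, 0.0] from [ 0.3612 -0.3     0.08  ] 9.0 -> (0.3612, -0.3, 0.046, 9)
[-0.26  0.33  0.99  2.15 -0.37  0.84  1.1 ]
```

View pics/side7.png

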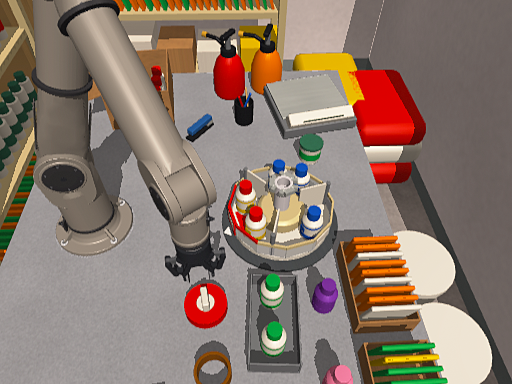

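Both reds are upright in the bay at (245,195) and (256,218). The crown is unmoved at (205,305) with the gripper above it.

Emit:
arm_command:
  increments:
    - [[-0.005, 0.003, 0.096, 0, 0, -0.013, 0.1], [-0.005, 0.003, 0.096, 0, 0, -0.013, 0.1], [-0.005, 0.003, 0.09, 0, 0, -0.013, 0.1], [0, 0, 0, 0, 0, 0, 0.1], [0, 0, 0, 0, 0, 0, 0.1], [0, 0, 0, 0, 0, 0, 0.1]]
  force: 70

```text
t: 29.62
tcp_pos: [0.3617, -0.3002, 0.0827]
eef_rot: [0.001, 0.649, 0.761, 0.0]
ft_force: [-1.4, -1.0, -0.4]
opening: 0.047
grasp_force: 0.0
```

```bash
python3 - <<'E'
from h import *
plan(.3612,-.3,.046,9)
E
```

```text
N=2 row [0.001, -0.001, 0.061] [0.001, 0.001, 0.001] from [ 0.3617 -0.3002  0.0827] 9.1 -> (0.3612, -0.3, 0.046, 9)
```

Emit:
arm_command:
  increments:
    - [[0, 0, 0.06, 0, 0, 0, 0.1], [0, 0, 0.06, 0, 0, 0, 0.1], [0, 0, 0, 0, 0, 0, 0.1], [0, 0, 0, 0, 0, 0, -1], [0, 0, 0, 0, 0, 0, -1], [0, 0, 0, 0, 0, 0, -1], [0, 0, 0, 0, 0, 0, -1], [0, 0, 0, 0, 0, 0, -1]]

```text
t: 30.28
tcp_pos: [0.3615, -0.3012, 0.047]
eef_rot: [0.001, 0.65, 0.76, 0.001]
ft_force: [-0.3, 0.6, 7.9]
opening: 0.0169
grasp_force: 68.5
```

```bash
python3 - <<'E'
from h import *
o=get_obs(); z=o['tcp_pos'][2]; print(o['tcp_pos'],o['opening'])
a=plan(.3612,-.3,.27,9); plan(.5905,-.0152,.27,9,a)
plan(.5905,-.0152,.27,69,a,half=False)
E
```

```text
[ 0.3615211  -0.3011862   0.04701076] 0.016945540943933572
N=7 row [0.001, 0.0, -0.106] [0.001, 0.0, -0.0] from [ 0.3615 -0.3012  0.047 ] 9.0 -> (0.3612, -0.3, 0.27, 9)
N=12 row [0.068, 0.075, -0.0] [0.0, 0.0, 0.0] from [ 0.3612 -0.3     0.27  ] 9.0 -> (0.5905, -0.0152, 0.27, 9)
N=12 row [0.027, 0.103, -0.0] [0.0, 0.0, -0.167] from [ 0.3612 -0.3     0.27  ] 9.0 -> (0.5905, -0.0152, 0.27, 69)
```

Emit:
arm_command:
  increments:
    - [[0, 0, -0.04, 0, 0, 0, -1], [0, 0, -0.106, 0, 0, 0, -1], [0, 0, -0.106, 0, 0, 0, -1], [0, 0, -0.106, 0, 0, 0, -1], [0, 0, -0.106, 0, 0, 0, -1], [0, 0, -0.106, 0, 0, 0, -1], [0, 0, -0.106, 0, 0, 0, -1], [0, 0, -0.066, 0, 0, 0, -1], [0, 0, 0, 0, 0, 0, -1]]

```text
t: 31.03
tcp_pos: [0.3619, -0.3025, 0.2719]
eef_rot: [0.003, 0.65, 0.76, 0.002]
ft_force: [0.8, -1.1, -2.1]
opening: 0.017
grasp_force: 69.2
```

Emit:
arm_command:
  increments:
    - [[0.03, 0.035, 0, 0, 0, 0, -1], [0.068, 0.075, 0, 0, 0, 0, -1], [0.068, 0.075, 0, 0, 0, 0, -1], [0.068, 0.075, 0, 0, 0, 0, -1], [0.068, 0.075, 0, 0, 0, 0, -1], [0.068, 0.075, 0, 0, 0, 0, -1], [0.068, 0.075, 0, 0, 0, 0, -1]]

```text
t: 31.62
tcp_pos: [0.4836, -0.1468, 0.2673]
eef_rot: [-0.001, 0.65, 0.76, 0.0]
ft_force: [-0.0, -0.4, -2.3]
opening: 0.0173
grasp_force: 69.0
```

Emit:
arm_command:
  increments:
    - [[0.068, 0.075, 0, 0, 0, 0, -1], [0.068, 0.075, 0, 0, 0, 0, -1], [0.068, 0.075, 0, 0, 0, 0, -1], [0.068, 0.075, 0, 0, 0, 0, -1], [0.068, 0.075, 0, 0, 0, 0, -1], [0.038, 0.04, 0, 0, 0, 0, -1], [0, 0, 0, 0, 0, 0, -1], [0, 0, 0, 0, 0, 0, -1], [0, 0, 0, 0, 0, 0, -1]]

```text
t: 32.37
tcp_pos: [0.588, -0.0185, 0.2677]
eef_rot: [-0.0, 0.65, 0.76, -0.001]
ft_force: [0.2, 0.2, -1.6]
opening: 0.0173
grasp_force: 69.0
```

```bash
python3 - <<'E'
from h import *
plan(.5905,-.0152,.235,9,vmax=.012); print(get_obs()['q'].round(2))
for n in('top','side'):
    im,W=cloud(n); save(im,n+'8')
    z=W[...,2]; d=np.hypot(W[...,0]-.59,W[...,1]+.015); hsv=cv2.cvtColor(im,cv2.COLOR_RGB2HSV)
    m=(z>.225)&(z<.275)&(d<.09)&((hsv[...,0]<8)|(hsv[...,0]>172))&(hsv[...,1]>120)
    c=cv2.minEnclosingCircle(W[m][:,:2].astype(np.float32)); print(n,m.sum(),np.array(c[0])+OFF[n],c[1],np.nanmin(W[m],0),np.nanmax(W[m],0))
E
```

```text
N=3 row [0.003, 0.003, 0.036] [-0.001, 0.0, -0.002] from [ 0.588  -0.0185  0.2677] 8.8 -> (0.5905, -0.0152, 0.235, 9)
[-0.78  0.43  0.95  1.77 -0.38  1.14  0.45]
top 28 [ 0.56976745 -0.06619445] 0.019380176439881325 [ 0.55001427 -0.07107228  0.23536085] [ 0.58712065 -0.05981624  0.25914463]
side 944 [ 0.58930121 -0.02000547] 0.05950736254453659 [ 0.53167987 -0.07974013  0.22511367] [0.64503283 0.02654859 0.26117838]
```

View pics/side8.png

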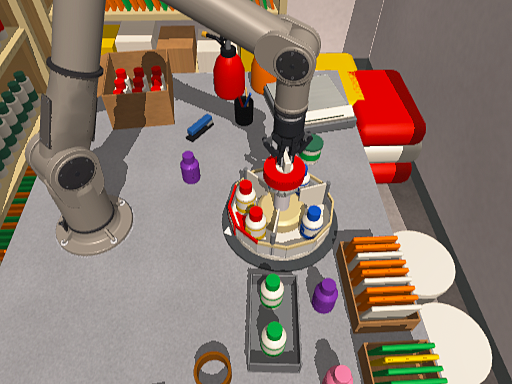

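The crown hangs level above the column at (284,175). I'll centre it and lower.

Emit:
arm_command:
  increments:
    - [[0.003, 0.003, 0.036, 0, 0, 0, -1], [0.003, 0.003, 0.036, 0, 0, 0, -1], [0.003, 0.003, 0.036, 0, 0, 0, -1], [0, 0, 0, 0, 0, 0, -1], [0, 0, 0, 0, 0, 0, -1], [0, 0, 0, 0, 0, 0, -1]]

```text
t: 32.97
tcp_pos: [0.5913, -0.0139, 0.2355]
eef_rot: [-0.0, 0.65, 0.76, -0.0]
ft_force: [-0.6, -0.3, -1.9]
opening: 0.0167
grasp_force: 68.9
```

```bash
python3 - <<'E'
from h import *
plan(.5903,-.0152,.217,9,vmax=.006); print(get_obs()['ft_force'])
E
```

```text
N=4 row [-0.001, -0.001, 0.015] [-0.0, 0.0, -0.0] from [ 0.5913 -0.0139  0.2355] 8.9 -> (0.5903, -0.0152, 0.217, 9)
[-0.57416436 -0.3285923  -1.8553789 ]
```

Emit:
arm_command:
  increments:
    - [[-0.001, -0.001, 0.015, 0, 0, 0, -1], [-0.001, -0.001, 0.015, 0, 0, 0, -1], [-0.001, -0.001, 0.015, 0, 0, 0, -1], [0, 0, 0.01, 0, 0, 0, -1], [0, 0, 0, 0, 0, 0, -1]]

```text
t: 33.38
tcp_pos: [0.59, -0.0146, 0.2182]
eef_rot: [-0.001, 0.65, 0.76, -0.0]
ft_force: [-0.1, 1.1, -2.0]
opening: 0.0171
grasp_force: 69.0
```

Emit:
arm_command:
  increments:
    - [[0, 0, 0.007, 0, 0, 0, -1], [0, 0, 0.007, 0, 0, 0, -1], [0, 0, 0, 0, 0, 0, -1]]

```text
t: 33.63
tcp_pos: [0.5907, -0.0148, 0.217]
eef_rot: [-0.001, 0.65, 0.76, 0.001]
ft_force: [-8.7, 2.5, 15.8]
opening: 0.0173
grasp_force: 71.7
```

Emit:
arm_command:
  increments:
    - [[0, 0, 0.007, 0, 0, 0, -1], [0, 0, 0, 0, 0, 0, -1], [0, 0, 0, 0, 0, 0, -1]]

```text
t: 33.88
tcp_pos: [0.5908, -0.0148, 0.2169]
eef_rot: [-0.001, 0.65, 0.76, 0.002]
ft_force: [-15.4, 4.4, 32.4]
opening: 0.017
grasp_force: 74.3
```

Emit:
arm_command:
  increments:
    - [[0, 0, -0.006, 0, 0, 0, -1], [0, 0, 0, 0, 0, 0.1, -1], [0, 0, 0, 0, 0, 0.1, -1], [0, 0, 0, 0, 0, 0.1, -1], [0, 0, 0, 0, 0, 0.1, -1], [0, 0, 0, 0, 0, 0.1, -1], [0, 0, 0, 0, 0, 0.1, -1], [0, 0, 0, 0, 0, 0, -1]]

```text
t: 34.55
tcp_pos: [0.5918, -0.0155, 0.217]
eef_rot: [0.001, 0.761, 0.648, 0.001]
ft_force: [-5.3, -0.3, 15.3]
opening: 0.0169
grasp_force: 71.5
```

```bash
python3 - <<'E'
from h import *
plan(.5905,-.0150,.212,-20); o=get_obs(); print(o['q'].round(2),o['moment'])
E
```

```text
N=2 row [0.0, -0.002, 0.008] [0.002, -0.001, 0.18] from [ 0.5918 -0.0155  0.217 ] -9.2 -> (0.5905, -0.015, 0.212, -20)
[-0.79  0.52  0.99  1.82 -0.49  1.07  0.23] [1.41585611e-04 1.13501797e+00 6.93627054e-02]
```

Emit:
arm_command:
  increments:
    - [[0, 0, 0, 0, 0, 0.1, -1], [0, 0, 0, 0, 0, 0.1, -1], [0, 0, 0, 0, 0, 0.1, -1], [0, 0, 0, 0, 0, 0.1, -1], [0, 0, 0, 0, 0, 0.1, -1], [0, 0, 0, 0, 0, 0, -1]]

```text
t: 35.05
tcp_pos: [0.5915, -0.0153, 0.217]
eef_rot: [0.0, 0.839, 0.543, 0.001]
ft_force: [-5.9, 1.0, 16.1]
opening: 0.0168
grasp_force: 71.7
```

Emit:
arm_command:
  increments:
    - [[0, 0, 0, 0, 0, 0.1, -1], [0, 0, 0, 0, 0, 0.1, -1], [0, 0, 0, 0, 0, 0.1, -1], [0, 0, 0, 0, 0, 0.1, -1], [0, 0, 0, 0, 0, 0.1, -1], [0, 0, 0, 0, 0, 0, -1]]

```text
t: 35.55
tcp_pos: [0.5913, -0.015, 0.217]
eef_rot: [-0.0, 0.903, 0.429, 0.001]
ft_force: [-7.5, 3.0, 17.2]
opening: 0.0169
grasp_force: 71.9
```

Emit:
arm_command:
  increments:
    - [[0, 0, 0, 0, 0, 0.1, -1], [0, 0, 0, 0, 0, 0.1, -1], [0, 0, 0, 0, 0, 0.1, -1], [0, 0, 0, 0, 0, 0.1, -1], [0, 0, 0, 0, 0, 0.1, -1], [0, 0, 0, 0, 0, 0, -1]]

```text
t: 36.05
tcp_pos: [0.5911, -0.015, 0.2167]
eef_rot: [-0.0, 0.951, 0.308, 0.001]
ft_force: [-6.9, 2.0, 14.6]
opening: 0.0169
grasp_force: 71.6
```

Emit:
arm_command:
  increments:
    - [[0, 0, 0, 0, 0, 0.1, -1], [0, 0, 0, 0, 0, 0.1, -1], [0, 0, 0, 0, 0, 0.1, -1], [0, 0, 0, 0, 0, 0.1, -1], [0, 0, 0, 0, 0, 0.1, -1], [0, 0, 0, 0, 0, 0, -1]]

```text
t: 36.55
tcp_pos: [0.5897, -0.0151, 0.2145]
eef_rot: [0.0, 0.983, 0.182, -0.001]
ft_force: [-4.9, -1.0, 2.0]
opening: 0.0172
grasp_force: 71.0
```

It is dropping: the force is gone. I'll follow it down.

Emit:
arm_command:
  increments:
    - [[0, 0, 0.008, 0, 0, 0, -1], [0, 0, 0.008, 0, 0, 0, -1], [0, 0, 0.008, 0, 0, 0, -1], [0, 0, 0, 0, 0, 0, -1], [0, 0, 0, 0, 0, 0, -1]]

```text
t: 36.97
tcp_pos: [0.5898, -0.0155, 0.2087]
eef_rot: [-0.0, 0.983, 0.184, -0.001]
ft_force: [-8.8, -0.6, 11.2]
opening: 0.0169
grasp_force: 73.8
```

Emit:
arm_command:
  increments:
    - [[0, 0, 0.004, 0, 0, 0.05, -1], [0, 0, 0.004, 0, 0, 0.05, -1], [0, 0, 0, 0, 0, 0, -1], [0, 0, 0, 0, 0, 0, -1]]

```text
t: 37.3
tcp_pos: [0.5905, -0.0155, 0.2076]
eef_rot: [-0.0, 0.987, 0.159, -0.0]
ft_force: [-10.3, -0.0, 20.2]
opening: 0.0168
grasp_force: 103.2
```

```bash
python3 - <<'E'
from h import *
o=get_obs(); print(o['tcp_pos'],o['moment'],o['ft_force']); plan(.59,-.0152,.205,-70)
E
```

```text
[ 0.59050226 -0.01550342  0.20757132] [0.08100147 2.47150443 1.91083314] [-10.26349466  -0.04412692  20.21422279]
N=1 row [-0.001, -0.001, 0.009] [-0.001, 0.0, -0.058] from [ 0.5905 -0.0155  0.2076] -71.7 -> (0.59, -0.0152, 0.205, -70)
```

Emit:
arm_command:
  increments:
    - [[0, 0, 0, 0, 0, -0.1, -1], [0, 0, 0, 0, 0, -0.1, -1], [0, 0, 0, 0, 0, 0, -1]]

```text
t: 37.55
tcp_pos: [0.5915, -0.0159, 0.207]
eef_rot: [0.0, 0.978, 0.209, 0.002]
ft_force: [-4.2, -1.2, 10.9]
opening: 0.0168
grasp_force: 71.4
```

```bash
python3 - <<'E'
from h import *
o=get_obs(); print(o['tcp_pos'],o['moment'],o['ft_force'])
E
```

```text
[ 0.59152515 -0.01587704  0.20704759] [-0.1502874   0.66309685  0.08561783] [-4.19481323 -1.21148866 10.89461725]
```

Seated: z is 0.207 and the torque is free. I'll release and withdraw.

Emit:
arm_command:
  increments:
    - [[0, 0, -0.004, 0, 0, 0, -1], [0, 0, 0, 0, 0, 0, -0.2], [0, 0, 0, 0, 0, 0, -0.2], [0, 0, 0, 0, 0, 0, -0.2], [0, 0, 0, 0, 0, 0, -0.2], [0, 0, -0.04, 0, 0, 0, -0.2], [0, 0, -0.1, 0, 0, 0, -0.2], [0, 0, -0.1, 0, 0, 0, -0.2], [0, 0, -0.1, 0, 0, 0, -0.2], [0, 0, -0.1, 0, 0, 0, -0.2]]

```text
t: 38.38
tcp_pos: [0.5904, -0.015, 0.3404]
eef_rot: [0.0, 0.978, 0.207, 0.0]
ft_force: [0.1, -0.0, 1.4]
opening: 0.034
grasp_force: 0.0
```

```bash
python3 - <<'E'
from h import *
print(get_obs()['tcp_pos']); plan(.45,-.32,.33,-70)
E
```

```text
[ 0.59037297 -0.01504028  0.34036606]
N=11 row [-0.074, 0.07, 0.003] [0.0, 0.0, 0.012] from [ 0.5904 -0.015   0.3404] -66.1 -> (0.45, -0.32, 0.33, -70)
```

Emit:
arm_command:
  increments:
    - [[-0.074, 0.07, 0, 0, 0, 0, -0.2], [-0.074, 0.07, 0, 0, 0, 0, -0.2], [-0.074, 0.07, 0, 0, 0, 0, -0.2], [-0.074, 0.07, 0, 0, 0, 0, -0.2], [-0.074, 0.07, 0, 0, 0, 0, -0.2], [-0.074, 0.07, 0, 0, 0, 0, -0.2], [-0.074, 0.07, 0, 0, 0, 0, -0.2], [-0.074, 0.07, 0, 0, 0, 0, -0.2], [-0.074, 0.07, 0, 0, 0, 0, -0.2], [-0.074, 0.07, 0, 0, 0, 0, -0.2]]

```text
t: 39.22
tcp_pos: [0.4721, -0.2983, 0.339]
eef_rot: [0.0, 0.978, 0.207, 0.0]
ft_force: [0.4, -0.5, -0.2]
opening: 0.034
grasp_force: 0.0
```

Emit:
arm_command:
  increments:
    - [[0, 0, 0, 0, 0, 0, -0.2], [0, 0, 0, 0, 0, 0, -0.2], [0, 0, 0, 0, 0, 0, -0.2], [0, 0, 0, 0, 0, 0, -0.2]]

```text
t: 39.55
tcp_pos: [0.4738, -0.2957, 0.3382]
eef_rot: [-0.0, 0.978, 0.209, 0.0]
ft_force: [0.1, -0.3, -0.9]
opening: 0.0339
grasp_force: 0.0
```

```bash
python3 - <<'E'
from h import *
ims=[]
for n in('top','side'):
    im,W=cloud(n); print(n); posts(im,W,AX-OFF[n]); ims.append(im)
    z=W[...,2]; d=np.hypot(W[...,0]-.59,W[...,1]+.015)
    m=(d<.07)&(z>.22)&(z<.27); print('knob top z',np.median(z[m]) if m.any() else None)
    hsv=cv2.cvtColor(im,cv2.COLOR_RGB2HSV); m=(d<.055)&(z>.17)&(z<.215)&(hsv[...,1]>150); print('cap top z',np.percentile(z[m],[50,80,95]) if m.any() else None)
    for c in('red','green','blue'):
        for q in blobs(im,W,(.1,.2),HU[c]):
            if abs(q[2][1])<.45 and .25<q[2][0]<.72: print(c,*q)
save(np.vstack([cv2.resize(ims[0][110:290,150:430],(784,300)) if 0 else ims[0][110:290,150:430],ims[1][130:380,150:430]]),'final')
E
```

```text
top
post [250. 126.] 17 [0.7327 0.0232 0.1382] r 0.1488 ang 14.6
post [306. 184.] 15 [ 0.5477 -0.1571  0.1402] r 0.1485 ang -106.1
post [227. 202.] 16 [0.4839 0.0924 0.1402] r 0.1497 ang 134.5
knob top z 0.23700738426133694
cap top z [0.19587694 0.19731627 0.19880707]
red [262. 167.] 877 [ 0.5839 -0.0144  0.1958] [ 0.5885 -0.0139  0.1845]
red [284. 196.] 103 [ 0.5043 -0.0865  0.1555] [ 0.5042 -0.0865  0.1536]
red [251. 203.] 102 [0.4798 0.0151 0.1553] [0.4799 0.0153 0.1547]
green [345. 188.] 88 [ 0.5382 -0.2844  0.1216] [ 0.537  -0.2852  0.1221]
blue [287. 144.] 100 [ 0.6694 -0.0932  0.1543] [ 0.6709 -0.0933  0.1535]
blue [233. 147.] 97 [0.6556 0.0768 0.1547] [0.6574 0.0767 0.1541]
blue [226. 168.] 111 [0.5875 0.0958 0.1546] [0.5872 0.0954 0.1401]
side
post [327. 186.] 21 [0.7363 0.0186 0.1378] r 0.1491 ang 13.5
post [272. 238.] 22 [ 0.5521 -0.1621  0.1385] r 0.151 ang -105.0
knob top z 0.2355441498803641
cap top z [0.19569292 0.19711992 0.19820713]
red [285. 188.] 821 [ 0.5927 -0.0492  0.1947] [ 0.6003 -0.0191  0.1516]
red [262. 212.] 13 [ 0.5267 -0.0922  0.1524] [ 0.5254 -0.0935  0.1424]
green [272. 281.] 195 [ 0.5406 -0.2947  0.1209] [ 0.5411 -0.2906  0.1132]
green [274. 330.] 237 [ 0.5342 -0.4196  0.1214] [ 0.5348 -0.4158  0.1134]
blue [278. 163.] 76 [0.5901 0.0929 0.1545] [0.5912 0.075  0.1688]
blue [302. 169.] 112 [0.6624 0.0673 0.1536] [0.6614 0.0731 0.1417]
blue [313. 213.] 172 [ 0.672  -0.1033  0.1531] [ 0.6735 -0.0977  0.1432]
```

View pics/final.png

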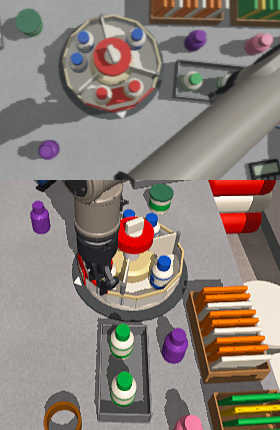

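The final view shows the crown seated (cap top at 0.196 m), both reds in the front-facing bay, both greens upright in the crate, and the stock in place.

```bash
python3 -c "
from station import sign_off
print(sign_off())"
```

```text
the job is handed in; nothing more can be done
None
```

I handed the job in: the red bay faces front to within about half a degree, both green-capped bottles stand in the crate, both red-capped bottles stand in the red bay, and the crown has dropped fully home.

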